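# Put the cabinet's three samples back on their own instruments

## Robot

A 6-joint arm with a two-finger parallel gripper is mounted at the origin on the work surface. World frame = base frame: x ahead of the robot, y to its left, z up, the work surface at z = 0. Lengths are in mm, angles in rad, forces in N, time in s.
With the tool pointing down it reaches from about 350 to 775 mm from the base axis. Payload 7.3 kg.
Tool frame: the origin (TCP) lies at the very end of the fingers, on their centre line; the grasp point (between the pads) lies 19 mm behind it; z points along the fingers, y is the line along which they close (so a half turn about z gives the same grasp; the last joint's range is limited). The gripper opens to 92 mm and grips with 3 to 60 N. Pads are 19 mm wide; open, the fingers measure 130 mm over their backs; the gripper's body (75 mm by 190 mm) begins 47 mm behind the grasp point.
Start: joints at [1.172, 0.342, 1.524, -0, 1.275, -0.146], TCP at [131.295, 508.337, 226.741] pointing down, gripper open.
Joint ranges: [-2.53, 2.53], [-0.77, 2.02], [0.04, 2.7], [-1, 4.14], [0.28, 2.66], [-3.11, 3.11]. Speed limits (rad/s): [2.57, 2.57, 3.14, 3.14, 3.14, 3.14].

## Interface

Orientations are given as [roll, pitch, yaw] about the fixed x, y, z axes, in that order (R = Rz(yaw) Ry(pitch) Rx(roll)).
In Python, from plant import bot gives the robot as it stands.
- The arm moves only by the tool send_rows, never from a script. Its argument "rows" is a list of rows, each an object of numbers: "x", "y", "z": the shift along the tool's x, y, z in units of 0.2 m (1.0 is 0.2 m); "ax", "ay", "az": the turn, a rotation vector about the tool's x, y, z in units of 60 degrees (1.0 is 60 degrees); "jaw": the opening, from -1 (shut) to 1 (fully open), so that 0 is half open. In form: [{"x": .., "y": .., "z": .., "ax": .., "ay": .., "az": .., "jaw": ..}, ...]. A call has exactly 10 rows; each row is the pose to reach, as a shift and turn from the pose commanded when the call began, along the tool's axes at that moment; what a row does not reach only later rows make up. A row lasts 1/8 s, in which the tool goes at most 62.5 mm and 10.7 degrees, less where a joint would pass 70% of its speed; a pose out of reach is approached as far as the arm can. A call with a number of a shift or a turn outside -1 to 1 is refused whole. A call with a gripper value outside its range is refused whole. The fingers move at their own pace and stop on an object; the grip force is fixed at half the most. Time passes only in rows, so rows that repeat a pose let the fingers close, or fill a call up. It gives the time, the measured TCP pose, the force, the opening and the grip force at its end, in the units of the state.
- bot.get_obs(): the state, without advancing time (a new reading comes with each control period).
- bot.capture(name): name is "scene" or "side" or "wrist"; returns (picture, depth): 420x560x3 uint8, red, green, blue; 420x560 float32, mm along the optical axis (not along the pixel's ray), 0 where there is no reading.
- bot.camera_model(name): a dict with "vertical_fov" (degrees; the focal length in pixels is half the picture's height over the tangent of half this angle, whatever the lens; pixels are square), "cx", "cy" (the principal point, pixels), "R" (3x3) and "t" (3): a world point X has camera coordinates R X + t; the wrist camera has in their place "T_tool_cam" (4x4, takes a point from camera to tool coordinates, whose origin is the TCP and whose axes are the flange's). Camera axes: x right, y down, z forward; pixel columns grow to the right and rows downward; lengths in mm; the calibration is good to about 2 mm. A picture is of the moment at which its call begins: read the wrist's pose just before it. camera_model takes no time and is no camera call.
- bot.close_job(): hands the job in; it is judged then, once.
The state is a dict: "time": time; "joint_positions": joint angles; "dq": joint speeds; "tau": joint torques, N m; "tool_pos": TCP position; "tcp_rot": TCP orientation; "contact_force": force on the tool from outside, world axes, zero at the start; "moment": the same for the moment, N m; "grip_width": finger opening in mm; "finger_force": force on a finger pad.
Only numpy, scipy, OpenCV 4.12 (cv2) and the standard library are available. Lean on these libraries where they do the work, as an engineer would, in place of code of your own. Each camera call takes 0.05 s, during which the arm holds its last target. There are 200 camera calls.

## Task

Inside the safety cabinet the flask, the jar and the tube block have each been left on the wrong instrument: put the flask in the middle of the stirrer's round plate, the jar in the middle of the balance's square pan, and the tube block flat inside the rim of the shaker's platform. Use the empty tray as the stopover while you swap them; keep all three upright and never let them touch the bare worktop. Leave the small vial and the dish where they are.

Things in the scene. Friction and masses are not known exactly. Their poses are not given: they have to be found in the camera images.
- flask: Amber glass conical flask with a black rubber stopper, loose, 0.12 to 0.25 kg. Cone base 74 mm across, narrowing to a straight neck 31 mm in diameter from 72 to 106 mm above its underside; a rim 38 mm across at 108 to 113 mm; stopper (26 mm) to 125 mm. Grip it by the neck (about 90 mm up). Origin: centre of its underside, z up. Starts on the shaker's platform; belongs on the stirrer.
- jar: White round plastic sample jar with a grey screw lid, loose, 0.11 to 0.22 kg. Body 58 mm in diameter; lid 60 mm in diameter from 60 to 82 mm (its top). Origin: centre of its underside, z up. Starts on the stirrer's plate; belongs on the balance.
- block: Rectangular aluminium tube block, loose, 0.25 to 0.5 kg: 60 mm along its x, 96 mm along its y, 50 mm high, with thirteen small white tube caps that stand to 58 mm on its top. Grip it across the 60 mm. Origin: centre of its underside, z up. Starts on the balance's pan; belongs on the shaker. Either way round will do.
- stirrer: Magnetic stirrer, fixed: a white box 150 mm (x) by 130 mm (y) with a round white plate 116 mm in diameter whose top is 62 mm above the worktop. Black knob on its front (-x). Origin: on the worktop, directly under the centre of the round plate; z up.
- balance: Laboratory balance, fixed: a grey box 160 mm (x) by 130 mm (y) with a square flat metal pan 108 by 108 mm whose top is 50 mm above the worktop, and a display in front of it (-x). The pan does not move. Origin: on the worktop, directly under the centre of the pan; z up.
- shaker: Platform shaker, fixed and switched off: a grey box 150 mm (x) by 130 mm (y) carrying a rectangular black rubber platform, 84 mm along its x by 118 mm along its y inside an aluminium rim 4 mm thick. Platform surface 50 mm above the worktop; the rim stands 6 mm above it. The tube block goes in with its 96 mm length along the shaker's y. Origin: on the worktop, directly under the centre of the platform; z up.
- tray: Empty shallow metal tray, fixed, 130 mm (x) by 150 mm (y), walls 3 mm thick and 12 mm high, floor 3 mm above the worktop: the free spot. Origin: centre of its underside, z up.
- vial: Small amber vial with a black cap, loose, 25 mm in diameter and 50 mm high, standing among the instruments; leave it alone. Origin: centre of its underside.
- dish: Low round white dish with a clear lid, loose, 62 mm in diameter and 16 mm high, on the worktop among the instruments, nearest the robot; leave it alone. Origin: centre of its underside.
- table: The cabinet's bare stainless worktop, fixed, its top at height 0 (origin: centre of the top). The flask, jar and tube block must not touch it. Along the table's far edge and both sides stand fixed tube racks, tip boxes, a pipette, a bottle and a yellow bin, none nearer than 0.70 m from the robot's base axis.
Mind the look-alikes: they are no part of the job. What is shaped like the block but pink or purple is not meant.

How it is judged (in metres and radians):
On the way:
1. one of the three (flask, jar or tube block) is set down in the empty tray (((z of flask in the frame of tray between -0.001 and 0.014 m and x of flask in the frame of tray between -0.07 and 0.07 m and y of flask in the frame of tray between -0.08 and 0.08 m and contact force between flask and tray above 0.3 N) or (z of jar in the frame of tray between -0.001 and 0.014 m and x of jar in the frame of tray between -0.07 and 0.07 m and y of jar in the frame of tray between -0.08 and 0.08 m and contact force between jar and tray above 0.3 N) or (z of block in the frame of tray between -0.001 and 0.014 m and x of block in the frame of tray between -0.07 and 0.07 m and y of block in the frame of tray between -0.08 and 0.08 m and contact force between block and tray above 0.3 N))), for 0.2 s.
At the end, for the whole second after the job is handed in: Flask upright on the stirrer's plate and jar upright on the balance's pan, each within 15 mm of the middle; tube block flat on the shaker's platform inside the rim, within 15 mm of the middle, its length along the platform's within 0.3 rad; all three released and at rest (horizontal distance between flask and stirrer below 0.015 m and z of flask in the frame of stirrer between 0.058 and 0.067 m and angle between each of flask, jar, block's own z axis and vertical below 0.08 rad and linear speed of each of flask, jar, block below 0.02 m/s and angular speed of each of flask, jar, block below 0.2 rad/s and horizontal distance between jar and balance below 0.015 m and z of jar in the frame of balance between 0.046 and 0.055 m and horizontal distance between block and shaker below 0.015 m and z of block in the frame of shaker between 0.046 and 0.055 m and angle between the y axis of block and the y axis of shaker, either way round below 0.3 rad); the robot touches nothing.
It fails at once if the flask, jar or tube block touches the bare worktop (contact force between any of flask, jar, block and table above 0.3 N).
It fails at once if the flask, jar or tube block is tipped by more than 0.5 rad (angle between any of flask, jar, block's own z axis and vertical above 0.5 rad).
It fails at once if the vial or the dish is moved by more than 20 mm or the vial tipped over (distance of any of vial, dish from where it was at the start of the episode above 0.02 m or angle between vial's own z axis and vertical above 0.5 rad).
It also fails if it takes over 128 s, if anything falls off the work surface, if the arm or the gripper's body presses on something with over 40 N, if the wrist force passes 120 N, or if a joint passes its speed limit or range.

## Working session

There is one attempt and no reset: what is moved stays moved. The work goes in short steps, Python scripts to look and compute and a tool call to move; the robot and the scene stay as the last step left them, time stands still between calls to the robot, and variables do not carry over. Pictures are saved under pics/ and viewed, at most 14 in all, crops included, and the job is handed in when it is done.

Besides the shell and the picture viewer there is one more tool, called after ">>>" as name(argument=value, ...) on one line, values as JSON. send_rows: Moves the arm, as the interface text tells. Its arguments: {"type":"object","properties":{"rows":{"type":"array","items":{"type":"object","properties":{"x":{"type":"number","minimum":-1,"maximum":1},"y":{"type":"number","minimum":-1,"maximum":1},"z":{"type":"number","minimum":-1,"maximum":1},"ax":{"type":"number","minimum":-1,"maximum":1},"ay":{"type":"number","minimum":-1,"maximum":1},"az":{"type":"number","minimum":-1,"maximum":1},"jaw":{"type":"number"}}}}},"required":["rows"]}

```bash
ls; mkdir -p pics; python3 - <<'E'
from plant import bot
import cv2,numpy as np
print(bot.get_obs())
for n in("scene","side"):
    p,d=bot.capture(n); cv2.imwrite(f"pics/{n}0.png",cv2.cvtColor(p,cv2.COLOR_RGB2BGR)); np.save(f"pics/{n}0.npy",d)
    print(bot.camera_model(n))
print(bot.camera_model("wrist"))
E
```

```text
pics
{'time': 0.0, 'joint_positions': array([ 1.17200858e+00,  3.42729163e-01,  1.52501016e+00, -3.59507547e-06,
        1.27539932e+00, -1.45977063e-01]), 'dq': array([-0.00291322,  0.0016533 ,  0.00057796, -0.00133056,  0.00152477,
        0.00088308]), 'tau': array([ 1.33465786e-03, -4.31230474e+01, -2.44220960e+01,  7.18296412e-02,
        5.59654017e-02, -1.43762286e-04]), 'tool_pos': array([131.12532335, 507.94328672, 226.044016  ]), 'tcp_rot': array([-3.14006261e+00, -2.21476492e-04,  2.88878285e+00]), 'contact_force': array([-7.13526899e-04,  7.36306809e-01,  1.10575731e-01]), 'moment': array([ 0.01760241,  0.01329421, -0.02269936]), 'finger_force': 0.0, 'grip_width': 91.98599622821534}
{'vertical_fov': 52.060241376219025, 'cx': 283.7601178487275, 'cy': 208.74840844688487, 'R': array([[-0.29071765,  0.95679261,  0.00558133],
       [ 0.79868707,  0.2458817 , -0.54921867],
       [-0.52686072, -0.15520982, -0.83566004]]), 't': array([ 231.07243118, -392.58067745, 1440.86517838])}
{'vertical_fov': 45.711627358458024, 'cx': 274.35871119873116, 'cy': 205.71126517811868, 'R': array([[-0.99519826, -0.09677965,  0.0146331 ],
       [-0.06615573,  0.55490078, -0.82928194],
       [ 0.0721377 , -0.82626801, -0.55863882]]), 't': array([ 555.63151989,  138.79737488, 1246.14636805])}
{'vertical_fov': 65.54232051616762, 'cx': 284.18669878757277, 'cy': 202.46984568370982, 'T_tool_cam': array([[ 7.34038947e-04, -9.51847676e-01, -3.06570485e-01,
         8.39034239e+01],
       [ 9.99999729e-01,  7.14335193e-04,  1.76469873e-04,
         2.60029483e-01],
       [ 5.10216481e-05, -3.06570531e-01,  9.51847943e-01,
        -1.57915746e+02],
       [ 0.00000000e+00,  0.00000000e+00,  0.00000000e+00,
         1.00000000e+00]])}
```

View pics/scene0.png

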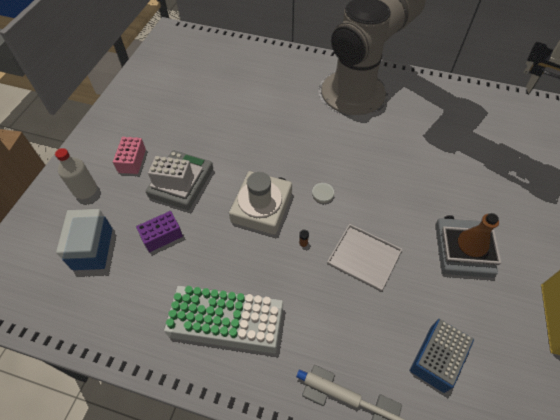

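View pics/side0.png

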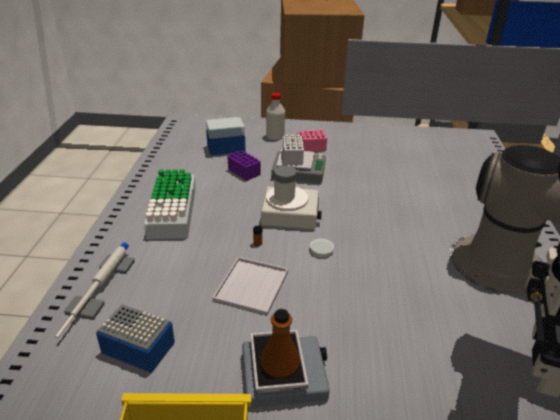

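```bash
cat > h.py <<'E'
import numpy as np,cv2
from plant import bot
def cam(n,obs=None):
    m=bot.camera_model(n); f=210/np.tan(np.radians(m["vertical_fov"]/2))
    if n=="wrist":
        from scipy.spatial.transform import Rotation as Ro
        T=np.eye(4);T[:3,:3]=Ro.from_euler("xyz",obs["tcp_rot"]).as_matrix();T[:3,3]=obs["tool_pos"]
        W=np.linalg.inv(T@m["T_tool_cam"]);R,t=W[:3,:3],W[:3,3]
    else: R,t=np.array(m["R"]),np.array(m["t"])
    return f,m["cx"],m["cy"],R,t
def atz(c,u,v,z):
    f,cx,cy,R,t=c; o=-R.T@t; d=R.T@np.array([(u-cx)/f,(v-cy)/f,1]); return o+d*(z-o[2])/d[2]
def cloud(c,d):
    f,cx,cy,R,t=c; v,u=np.mgrid[:d.shape[0],:d.shape[1]]
    P=np.stack([(u-cx)/f*d,(v-cy)/f*d,d],-1); P=(P-t)@R; P[d==0]=np.nan; return P
def proj(c,X):
    f,cx,cy,R,t=c; p=R@np.array(X,float)+t; return p[0]/p[2]*f+cx,p[1]/p[2]*f+cy
E
python3 - <<'E'
import cv2,numpy as np
from h import *
im=cv2.imread("pics/scene0.png")
w=[(135,140),(220,155),(310,200),(420,195)]
t=[cv2.resize(im[y:y+75,x:x+100],(400,300),interpolation=cv2.INTER_CUBIC) for x,y in w]
cv2.imwrite("pics/mos.png",np.vstack([np.hstack(t[:2]),np.hstack(t[2:])]))
c=cam("scene");P=cloud(c,np.load("pics/scene0.npy"))
def rep(n,u0,v0,u1,v1,z0,z1):
    Q=P[v0:v1,u0:u1].reshape(-1,3); Q=Q[(Q[:,2]>z0)&(Q[:,2]<z1)]
    r=cv2.minAreaRect(Q[:,:2].astype(np.float32)); print(n,len(Q),Q[:,:2].mean(0).round(),r,np.median(Q[:,2]).round(1))
rep("table",340,100,420,160,-20,20)
rep("block",140,140,195,195,92,112)
rep("jar",235,160,285,200,136,150)
rep("stirplate",225,160,295,230,56,67)
rep("flask",480,205,505,230,165,185)
rep("tray",320,215,410,290,6,16)
rep("pan",140,140,220,210,42,60)
rep("shaker",430,205,510,280,46,60)
rep("dish",308,180,338,205,10,25)
rep("vial",295,225,315,240,45,55)
E
```

```text
table 4721 [146. 117.] ((135.72903442382812, 120.16880798339844), (275.3219299316406, 262.19866943359375), 13.212041854858398) 0.3
block 716 [ 546. -393.] ((542.0128173828125, -396.0059814453125), (64.01612091064453, 100.04085540771484), 7.4680609703063965) 101.2
jar 402 [ 550. -140.] ((548.9269409179688, -140.3039093017578), (60.057273864746094, 56.459983825683594), 18.268980026245117) 143.9
stirplate 722 [ 556. -139.] ((547.2890625, -140.787109375), (108.5845718383789, 116.29157257080078), 17.38433074951172) 61.9
flask 119 [514. 400.] ((512.3351440429688, 400.1557312011719), (24.32312774658203, 24.104202270507812), 9.2282075881958) 173.9
tray 496 [602. 155.] ((602.882080078125, 152.61468505859375), (159.6538543701172, 190.22605895996094), 71.17852020263672) 10.2
pan 527 [ 544. -372.] ((519.571044921875, -441.251953125), (215.7306365966797, 148.9748992919922), 87.41948699951172) 50.0
shaker 1103 [527. 391.] ((516.3296508789062, 396.86029052734375), (94.84498596191406, 128.4013671875), 11.76334285736084) 51.0
dish 322 [441.   5.] ((439.95819091796875, 4.582416534423828), (60.13838577270508, 59.51241683959961), 7.998355388641357) 15.9
vial 73 [606.  -6.] ((605.3881225585938, -5.293790817260742), (23.01298713684082, 23.91150665283203), 61.52561950683594) 50.3
```

View pics/mos.png

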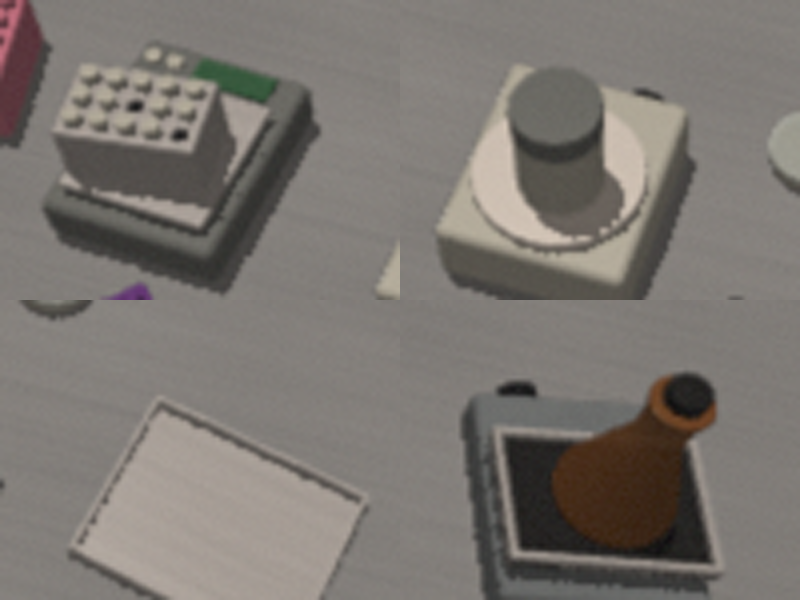

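The mosaic shows the block on the pan (pan corners at about 203,168 / 187,197 / 150,185), the jar on the round plate, the tray corners (350,225 / 402,249 / 328,262) and the flask on the shaker platform (rim corners 444,228 / 492,231 / 500,263 / 449,260).

```bash
python3 - <<'E'
from h import *
c=cam("scene");P=cloud(c,np.load("pics/scene0.npy"))
g=lambda u,v,z:atz(c,u,v,z)[:2]
A=[g(203,168,50),g(187,197,50),g(150.5,185.5,50)];print("pan",np.round(A),"ctr",(A[0]+A[2])/2,np.linalg.norm(A[0]-A[1]),np.linalg.norm(A[1]-A[2]))
A=[g(350,225,12),g(402,249.2,12),g(328,262.5,12)];print("tray",np.round(A),"ctr",(A[1]+A[2])/2,np.linalg.norm(A[0]-A[1]),np.linalg.norm(A[0]-A[2]))
A=[g(443.7,227.5,56),g(492.5,231.3,56),g(500,263,56),g(449.5,259.5,56)];print("shk",np.round(A),"ctr",np.mean(A,0))
def rep(n,u0,v0,u1,v1,z0,z1,ctr=None,r=0):
    Q=P[v0:v1,u0:u1].reshape(-1,3); Q=Q[(Q[:,2]>z0)&(Q[:,2]<z1)]
    if ctr: Q=Q[np.hypot(Q[:,0]-ctr[0],Q[:,1]-ctr[1])<r]
    print(n,len(Q),cv2.minAreaRect(Q[:,:2].astype(np.float32)))
    return Q
rep("tray",320,220,410,290,8,15,(603,153),110)
rep("pan",140,140,220,210,47,53,(545,-388),80)
rep("rim",430,205,510,280,53,59,(516,397),85)
rep("balbox",140,140,220,215,30,53,(545,-388),120)
rep("block49",140,140,195,195,97,104)
rep("blockcaps",140,140,195,195,105,112)
rep("neck",470,205,510,240,155,166)
E
```

```text
pan [[ 485. -329.]
 [ 589. -331.]
 [ 583. -440.]] ctr [ 534.19569495 -384.62954205] 103.43987403145223 109.59409054369462
tray [[523. 101.]
 [555. 243.]
 [647.  71.]] ctr [600.68284238 157.15323767] 146.07399118665865 127.63531736069666
shk [[488. 329.]
 [463. 447.]
 [549. 468.]
 [575. 351.]] ctr [518.98643079 398.47919529]
tray 312 ((598.580322265625, 154.16696166992188), (149.90826416015625, 134.0132598876953), 76.72789764404297)
pan 355 ((532.0595703125, -388.21923828125), (107.65431213378906, 110.55747985839844), 85.87702941894531)
rim 326 ((516.0218505859375, 396.9444274902344), (94.23783111572266, 127.77635955810547), 11.71733570098877)
balbox 1298 ((548.4765625, -389.3175964355469), (130.66452026367188, 217.3030242919922), 86.53153228759766)
block49 425 ((541.8560180664062, -394.80975341796875), (64.01612091064453, 97.62792205810547), 7.4680609703063965)
blockcaps 201 ((544.5150756835938, -395.7726745605469), (54.376522064208984, 84.93807983398438), 7.188795566558838)
neck 98 ((514.13134765625, 399.02728271484375), (36.73853302001953, 31.305240631103516), 55.51876449584961)
```

>>> send_rows(rows=[{"x": -0.05, "y": -0.02, "az": 0.1, "jaw": 1}, {"x": -0.15, "y": -0.07, "az": 0.2, "jaw": 1}, {"x": -0.26, "y": -0.13, "az": 0.3, "jaw": 1}, {"x": -0.37, "y": -0.19, "az": 0.42, "jaw": 1}, {"x": -0.48, "y": -0.25, "az": 0.54, "jaw": 1}, {"x": -0.6, "y": -0.3, "az": 0.66, "jaw": 1}, {"x": -0.7, "y": -0.35, "az": 0.78, "jaw": 1}, {"x": -0.8, "y": -0.4, "az": 0.88, "jaw": 1}, {"x": -0.88, "y": -0.44, "az": 0.96, "jaw": 1}, {"x": -0.94, "y": -0.47, "az": 1, "jaw": 1}])

```text
schema error: expected keys x, y, z, ax, ay, az, jaw
```

>>> send_rows(rows=[{"x": -0.05, "y": -0.02, "z": 0, "ax": 0, "ay": 0, "az": 0.1, "jaw": 1}, {"x": -0.15, "y": -0.07, "z": 0, "ax": 0, "ay": 0, "az": 0.2, "jaw": 1}, {"x": -0.26, "y": -0.13, "z": 0, "ax": 0, "ay": 0, "az": 0.3, "jaw": 1}, {"x": -0.37, "y": -0.19, "z": 0, "ax": 0, "ay": 0, "az": 0.42, "jaw": 1}, {"x": -0.48, "y": -0.25, "z": 0, "ax": 0, "ay": 0, "az": 0.54, "jaw": 1}, {"x": -0.6, "y": -0.3, "z": 0, "ax": 0, "ay": 0, "az": 0.66, "jaw": 1}, {"x": -0.7, "y": -0.35, "z": 0, "ax": 0, "ay": 0, "az": 0.78, "jaw": 1}, {"x": -0.8, "y": -0.4, "z": 0, "ax": 0, "ay": 0, "az": 0.88, "jaw": 1}, {"x": -0.88, "y": -0.44, "z": 0, "ax": 0, "ay": 0, "az": 0.96, "jaw": 1}, {"x": -0.94, "y": -0.47, "z": 0, "ax": 0, "ay": 0, "az": 1, "jaw": 1}])

```text
time: 1.35
tool_pos: [290.2, 369.7, 226.5]
tcp_rot: [-3.141, 0.0, 1.84]
contact_force: [-0.3, -0.3, 0.4]
grip_width: 91.8
finger_force: 0.0
```

>>> send_rows(rows=[{"x": -0.08, "y": 0.04, "z": 0, "ax": 0, "ay": 0, "az": 0.02, "jaw": 1}, {"x": -0.18, "y": 0.08, "z": 0, "ax": 0, "ay": 0, "az": 0.05, "jaw": 1}, {"x": -0.28, "y": 0.13, "z": 0, "ax": 0, "ay": 0, "az": 0.08, "jaw": 1}, {"x": -0.38, "y": 0.18, "z": 0, "ax": 0, "ay": 0, "az": 0.11, "jaw": 1}, {"x": -0.48, "y": 0.22, "z": 0, "ax": 0, "ay": 0, "az": 0.14, "jaw": 1}, {"x": -0.58, "y": 0.27, "z": 0, "ax": 0, "ay": 0, "az": 0.17, "jaw": 1}, {"x": -0.68, "y": 0.32, "z": 0, "ax": 0, "ay": 0, "az": 0.2, "jaw": 1}, {"x": -0.78, "y": 0.37, "z": 0, "ax": 0, "ay": 0, "az": 0.23, "jaw": 1}, {"x": -0.88, "y": 0.41, "z": 0, "ax": 0, "ay": 0, "az": 0.25, "jaw": 1}, {"x": -0.98, "y": 0.455, "z": 0, "ax": 0, "ay": 0, "az": 0.257, "jaw": 1}])

```text
time: 2.6
tool_pos: [430.2, 205.2, 226.5]
tcp_rot: [-3.141, -0.0, 1.573]
contact_force: [1.2, 0.4, 0.2]
grip_width: 91.6
finger_force: 0.0
```

>>> send_rows(rows=[{"x": -0.09, "y": 0.03, "z": 0, "ax": 0, "ay": 0, "az": 0, "jaw": 1}, {"x": -0.18, "y": 0.06, "z": 0, "ax": 0, "ay": 0, "az": 0, "jaw": 1}, {"x": -0.27, "y": 0.09, "z": 0, "ax": 0, "ay": 0, "az": 0, "jaw": 1}, {"x": -0.36, "y": 0.12, "z": 0, "ax": 0, "ay": 0, "az": 0, "jaw": 1}, {"x": -0.45, "y": 0.15, "z": 0, "ax": 0, "ay": 0, "az": 0, "jaw": 1}, {"x": -0.54, "y": 0.18, "z": 0, "ax": 0, "ay": 0, "az": 0, "jaw": 1}, {"x": -0.63, "y": 0.21, "z": 0, "ax": 0, "ay": 0, "az": 0, "jaw": 1}, {"x": -0.72, "y": 0.24, "z": 0, "ax": 0, "ay": 0, "az": 0, "jaw": 1}, {"x": -0.81, "y": 0.27, "z": 0, "ax": 0, "ay": 0, "az": 0, "jaw": 1}, {"x": -0.9, "y": 0.3, "z": 0, "ax": 0, "ay": 0, "az": 0, "jaw": 1}])

```text
time: 3.85
tool_pos: [490.5, 25.0, 226.6]
tcp_rot: [-3.141, -0.0, 1.573]
contact_force: [-0.8, 0.6, 0.6]
grip_width: 91.6
finger_force: 0.0
```

>>> send_rows(rows=[{"x": -0.09, "y": 0.03, "z": 0, "ax": 0, "ay": 0, "az": 0, "jaw": 1}, {"x": -0.18, "y": 0.06, "z": 0, "ax": 0, "ay": 0, "az": 0, "jaw": 1}, {"x": -0.28, "y": 0.1, "z": 0, "ax": 0, "ay": 0, "az": 0, "jaw": 1}, {"x": -0.38, "y": 0.14, "z": 0, "ax": 0, "ay": 0, "az": 0, "jaw": 1}, {"x": -0.48, "y": 0.17, "z": 0, "ax": 0, "ay": 0, "az": 0, "jaw": 1}, {"x": -0.58, "y": 0.21, "z": 0, "ax": 0, "ay": 0, "az": 0, "jaw": 1}, {"x": -0.68, "y": 0.24, "z": 0, "ax": 0, "ay": 0, "az": 0, "jaw": 1}, {"x": -0.76, "y": 0.27, "z": 0, "ax": 0, "ay": 0, "az": 0, "jaw": 1}, {"x": -0.82, "y": 0.295, "z": 0, "ax": 0, "ay": 0, "az": 0, "jaw": 1}, {"x": -0.825, "y": 0.295, "z": 0, "ax": 0, "ay": 0, "az": 0, "jaw": 1}])

```text
time: 5.1
tool_pos: [549.7, -139.7, 226.5]
tcp_rot: [-3.141, -0.0, 1.572]
contact_force: [0.4, 0.7, 0.7]
grip_width: 92.1
finger_force: 0.0
```

```bash
python3 - <<'E'
from h import *
o=bot.get_obs();p,d=bot.capture("wrist");cv2.imwrite("pics/w1.png",cv2.cvtColor(p,cv2.COLOR_RGB2BGR))
P=cloud(cam("wrist",o),d)
def rep(n,z0,z1,ctr,r):
    Q=P.reshape(-1,3); Q=Q[(Q[:,2]>z0)&(Q[:,2]<z1)]; Q=Q[np.hypot(Q[:,0]-ctr[0],Q[:,1]-ctr[1])<r]
    if len(Q)>5: print(n,len(Q),cv2.minAreaRect(Q[:,:2].astype(np.float32)),Q.mean(0))
rep("lid",138,150,(549,-140),45); rep("plate",58,67,(548,-140),75)
print(o["tool_pos"])
E
```

```text
lid 4306 ((547.1622314453125, -140.06521606445312), (58.76713180541992, 59.108699798583984), 68.97769927978516) [ 547.08812162 -138.68103107  143.81767827]
plate 4807 ((538.6146850585938, -137.77749633789062), (114.78351593017578, 102.61849975585938), 12.301140785217285) [ 534.04515788 -124.82548199   61.9288062 ]
[ 549.71388103 -139.69333368  226.49953976]
```

View pics/w1.png

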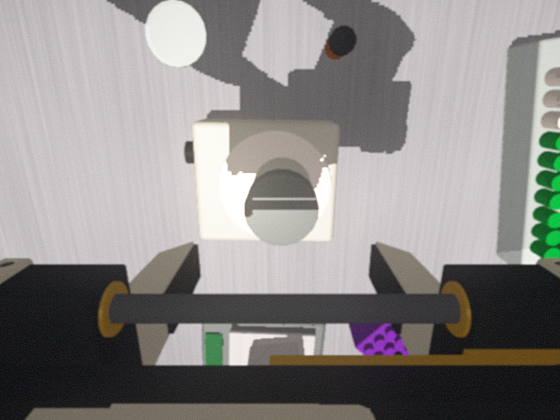

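The wrist picture shows the jar lid at (282,207), centred between the fingers; the dish (175,33) and the vial (340,42) are clear.

>>> send_rows(rows=[{"x": 0, "y": -0.01, "z": 0.06, "ax": 0, "ay": 0, "az": 0, "jaw": 1}, {"x": 0, "y": -0.01, "z": 0.16, "ax": 0, "ay": 0, "az": 0, "jaw": 1}, {"x": 0, "y": -0.01, "z": 0.26, "ax": 0, "ay": 0, "az": 0, "jaw": 1}, {"x": 0, "y": -0.01, "z": 0.36, "ax": 0, "ay": 0, "az": 0, "jaw": 1}, {"x": 0, "y": -0.01, "z": 0.46, "ax": 0, "ay": 0, "az": 0, "jaw": 1}, {"x": 0, "y": -0.01, "z": 0.53, "ax": 0, "ay": 0, "az": 0, "jaw": 1}, {"x": 0, "y": -0.01, "z": 0.56, "ax": 0, "ay": 0, "az": 0, "jaw": 1}, {"x": 0, "y": -0.01, "z": 0.56, "ax": 0, "ay": 0, "az": 0, "jaw": 0.2}, {"x": 0, "y": -0.01, "z": 0.56, "ax": 0, "ay": 0, "az": 0, "jaw": 0}, {"x": 0, "y": -0.01, "z": 0.56, "ax": 0, "ay": 0, "az": 0, "jaw": 0}])

```text
time: 6.4
tool_pos: [547.8, -139.1, 115.3]
tcp_rot: [3.14, 0.0, 1.572]
contact_force: [1.1, -0.2, 0.4]
grip_width: 66.1
finger_force: 0.0
```

>>> send_rows(rows=[{"x": 0, "y": 0, "z": 0, "ax": 0, "ay": 0, "az": 0, "jaw": 0}, {"x": 0, "y": 0, "z": 0, "ax": 0, "ay": 0, "az": 0, "jaw": 0}, {"x": 0, "y": 0, "z": 0, "ax": 0, "ay": 0, "az": 0, "jaw": 0}, {"x": 0, "y": 0, "z": -0.01, "ax": 0, "ay": 0, "az": 0, "jaw": 0}, {"x": 0, "y": 0, "z": -0.03, "ax": 0, "ay": 0, "az": 0, "jaw": 0}, {"x": 0, "y": 0, "z": -0.07, "ax": 0, "ay": 0, "az": 0, "jaw": 0}, {"x": 0, "y": 0, "z": -0.12, "ax": 0, "ay": 0, "az": 0, "jaw": 0}, {"x": 0, "y": 0, "z": -0.17, "ax": 0, "ay": 0, "az": 0, "jaw": 0}, {"x": 0, "y": 0, "z": -0.22, "ax": 0, "ay": 0, "az": 0, "jaw": 0}, {"x": 0, "y": 0, "z": -0.25, "ax": 0, "ay": 0, "az": 0, "jaw": 0}])

```text
time: 7.65
tool_pos: [547.7, -139.1, 165.7]
tcp_rot: [3.141, 0.0, 1.572]
contact_force: [0.1, 0.1, -1.1]
grip_width: 59.6
finger_force: 30.0
```

>>> send_rows(rows=[{"x": 0.02, "y": 0, "z": 0, "ax": 0, "ay": 0, "az": 0, "jaw": 0}, {"x": 0.07, "y": 0.01, "z": 0, "ax": 0, "ay": 0, "az": 0, "jaw": 0}, {"x": 0.14, "y": 0.03, "z": 0, "ax": 0, "ay": 0, "az": 0, "jaw": 0}, {"x": 0.23, "y": 0.04, "z": 0, "ax": 0, "ay": 0, "az": 0, "jaw": 0}, {"x": 0.33, "y": 0.06, "z": 0, "ax": 0, "ay": 0, "az": 0, "jaw": 0}, {"x": 0.43, "y": 0.07, "z": 0, "ax": 0, "ay": 0, "az": 0, "jaw": 0}, {"x": 0.53, "y": 0.09, "z": 0, "ax": 0, "ay": 0, "az": 0, "jaw": 0}, {"x": 0.63, "y": 0.1, "z": 0, "ax": 0, "ay": 0, "az": 0, "jaw": 0}, {"x": 0.73, "y": 0.12, "z": 0, "ax": 0, "ay": 0, "az": 0, "jaw": 0}, {"x": 0.83, "y": 0.14, "z": 0, "ax": 0, "ay": 0, "az": 0, "jaw": 0}])

```text
time: 8.9
tool_pos: [575.5, 28.4, 164.7]
tcp_rot: [3.141, -0.0, 1.572]
contact_force: [-0.4, -0.3, -0.7]
grip_width: 59.6
finger_force: 30.0
```

>>> send_rows(rows=[{"x": 0.1, "y": 0.02, "z": 0, "ax": 0, "ay": 0, "az": 0, "jaw": 0}, {"x": 0.2, "y": 0.04, "z": 0, "ax": 0, "ay": 0, "az": 0, "jaw": 0}, {"x": 0.3, "y": 0.06, "z": 0, "ax": 0, "ay": 0, "az": 0, "jaw": 0}, {"x": 0.4, "y": 0.08, "z": 0, "ax": 0, "ay": 0, "az": 0, "jaw": 0}, {"x": 0.49, "y": 0.1, "z": 0, "ax": 0, "ay": 0, "az": 0, "jaw": 0}, {"x": 0.56, "y": 0.11, "z": 0, "ax": 0, "ay": 0, "az": 0, "jaw": 0}, {"x": 0.61, "y": 0.115, "z": 0.03, "ax": 0, "ay": 0, "az": 0, "jaw": 0}, {"x": 0.64, "y": 0.115, "z": 0.09, "ax": 0, "ay": 0, "az": 0, "jaw": 0}, {"x": 0.64, "y": 0.115, "z": 0.17, "ax": 0, "ay": 0, "az": 0, "jaw": 0}, {"x": 0.64, "y": 0.115, "z": 0.25, "ax": 0, "ay": 0, "az": 0, "jaw": 0}])

```text
time: 10.15
tool_pos: [597.6, 154.6, 113.1]
tcp_rot: [-3.14, 0.0, 1.572]
contact_force: [-0.2, -0.1, -1.1]
grip_width: 59.5
finger_force: 30.0
```

>>> send_rows(rows=[{"x": 0, "y": 0, "z": 0.08, "ax": 0, "ay": 0, "az": 0, "jaw": 0}, {"x": 0, "y": 0, "z": 0.15, "ax": 0, "ay": 0, "az": 0, "jaw": 0}, {"x": 0, "y": 0, "z": 0.21, "ax": 0, "ay": 0, "az": 0, "jaw": 0}, {"x": 0, "y": 0, "z": 0.25, "ax": 0, "ay": 0, "az": 0, "jaw": 0}, {"x": 0, "y": 0, "z": 0.27, "ax": 0, "ay": 0, "az": 0, "jaw": 0}, {"x": 0, "y": 0, "z": 0.28, "ax": 0, "ay": 0, "az": 0, "jaw": 0}, {"x": 0, "y": 0, "z": 0.285, "ax": 0, "ay": 0, "az": 0, "jaw": 0}, {"x": 0, "y": 0, "z": 0.29, "ax": 0, "ay": 0, "az": 0, "jaw": 0}, {"x": 0, "y": 0, "z": 0.29, "ax": 0, "ay": 0, "az": 0, "jaw": 0}, {"x": 0, "y": 0, "z": 0.29, "ax": 0, "ay": 0, "az": 0, "jaw": 0}])

```text
time: 11.4
tool_pos: [598.1, 155.1, 56.9]
tcp_rot: [3.141, -0.0, 1.572]
contact_force: [0.8, -0.4, -1.9]
grip_width: 59.4
finger_force: 30.0
```

>>> send_rows(rows=[{"x": 0, "y": 0, "z": 0.003, "ax": 0, "ay": 0, "az": 0, "jaw": 0}, {"x": 0, "y": 0, "z": 0.003, "ax": 0, "ay": 0, "az": 0, "jaw": 0.4}, {"x": 0, "y": 0, "z": 0.003, "ax": 0, "ay": 0, "az": 0, "jaw": 0.8}, {"x": 0, "y": 0, "z": 0.003, "ax": 0, "ay": 0, "az": 0, "jaw": 1}, {"x": 0, "y": 0, "z": 0.003, "ax": 0, "ay": 0, "az": 0, "jaw": 1}, {"x": 0, "y": 0, "z": 0.003, "ax": 0, "ay": 0, "az": 0, "jaw": 1}, {"x": 0, "y": 0, "z": -0.06, "ax": 0, "ay": 0, "az": 0, "jaw": 1}, {"x": 0, "y": 0, "z": -0.2, "ax": 0, "ay": 0, "az": 0, "jaw": 1}, {"x": 0, "y": 0, "z": -0.4, "ax": 0, "ay": 0, "az": 0, "jaw": 1}, {"x": 0, "y": 0, "z": -0.6, "ax": 0, "ay": 0, "az": 0, "jaw": 1}])

```text
time: 12.65
tool_pos: [598.0, 155.1, 178.8]
tcp_rot: [3.141, -0.0, 1.572]
contact_force: [0.5, -0.6, -0.4]
grip_width: 91.9
finger_force: 0.0
```

>>> send_rows(rows=[{"x": 0.1, "y": -0.04, "z": -0.15, "ax": 0, "ay": 0, "az": 0, "jaw": 1}, {"x": 0.2, "y": -0.08, "z": -0.25, "ax": 0, "ay": 0, "az": 0, "jaw": 1}, {"x": 0.3, "y": -0.12, "z": -0.3, "ax": 0, "ay": 0, "az": 0, "jaw": 1}, {"x": 0.4, "y": -0.16, "z": -0.34, "ax": 0, "ay": 0, "az": 0, "jaw": 1}, {"x": 0.5, "y": -0.2, "z": -0.34, "ax": 0, "ay": 0, "az": 0, "jaw": 1}, {"x": 0.6, "y": -0.24, "z": -0.34, "ax": 0, "ay": 0, "az": 0, "jaw": 1}, {"x": 0.7, "y": -0.28, "z": -0.34, "ax": 0, "ay": 0, "az": 0, "jaw": 1}, {"x": 0.77, "y": -0.31, "z": -0.34, "ax": 0, "ay": 0, "az": 0, "jaw": 1}, {"x": 0.8, "y": -0.33, "z": -0.34, "ax": 0, "ay": 0, "az": 0, "jaw": 1}, {"x": 0.8, "y": -0.33, "z": -0.34, "ax": 0, "ay": 0, "az": 0, "jaw": 1}])

```text
time: 13.9
tool_pos: [531.5, 315.2, 244.7]
tcp_rot: [-3.142, 0.0, 1.573]
contact_force: [-0.2, -0.3, 0.2]
grip_width: 91.7
finger_force: 0.0
```

```bash
python3 - <<'E'
from h import *
o=bot.get_obs();p,d=bot.capture("wrist");cv2.imwrite("pics/w2.png",cv2.cvtColor(p,cv2.COLOR_RGB2BGR))
P=cloud(cam("wrist",o),d)
s,ds=bot.capture("scene");S=cloud(cam("scene"),ds)
def rep(P,n,z0,z1,ctr,r):
    Q=P.reshape(-1,3); Q=Q[(Q[:,2]>z0)&(Q[:,2]<z1)]; Q=Q[np.hypot(Q[:,0]-ctr[0],Q[:,1]-ctr[1])<r]
    if len(Q)>5: print(n,len(Q),cv2.minAreaRect(Q[:,:2].astype(np.float32)),Q.mean(0))
rep(P,"stopper",170,178,(513,400),35); rep(P,"rim",53.5,59,(517,397),85); rep(P,"jar",78,90,(598,155),50);rep(S,"jar",78,90,(598,155),50)
print(o["tool_pos"])
E
```

```text
stopper 1210 ((510.8401794433594, 402.439208984375), (24.64847183227539, 25.432968139648438), 89.53987121582031) [510.73373126 402.4959205  174.79793397]
rim 1877 ((515.1165771484375, 398.1982421875), (92.35140991210938, 126.557373046875), 12.385186195373535) [514.08763269 404.42665813  55.84486792]
jar 627 ((597.4105834960938, 137.05441284179688), (24.35268211364746, 56.81110382080078), 89.56270599365234) [597.61113582 138.96778311  84.82322633]
jar 450 ((598.8486938476562, 152.76068115234375), (58.65241622924805, 58.63573455810547), 29.263111114501953) [600.44515743 152.3354441   84.69495357]
[531.53937948 315.15744501 244.67087922]
```

View pics/w2.png

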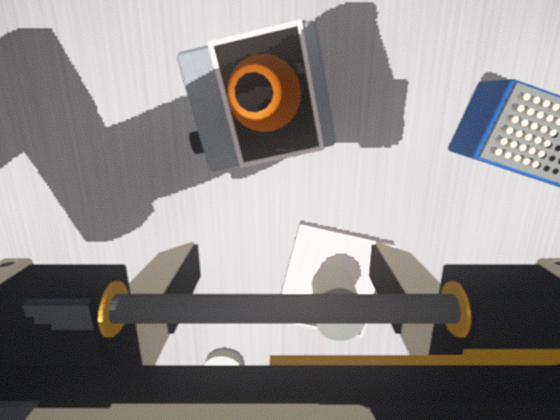

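The wrist picture shows the flask's stopper at (255,93) on the platform, and the jar standing in the tray near (340,290).

>>> send_rows(rows=[{"x": 0.1, "y": -0.02, "z": 0, "ax": 0, "ay": 0, "az": 0, "jaw": 1}, {"x": 0.23, "y": -0.05, "z": 0, "ax": 0, "ay": 0, "az": 0, "jaw": 1}, {"x": 0.36, "y": -0.08, "z": 0, "ax": 0, "ay": 0, "az": 0, "jaw": 1}, {"x": 0.43, "y": -0.1, "z": 0.02, "ax": 0, "ay": 0, "az": 0, "jaw": 1}, {"x": 0.432, "y": -0.1, "z": 0.1, "ax": 0, "ay": 0, "az": 0, "jaw": 1}, {"x": 0.432, "y": -0.1, "z": 0.2, "ax": 0, "ay": 0, "az": 0, "jaw": 1}, {"x": 0.432, "y": -0.1, "z": 0.32, "ax": 0, "ay": 0, "az": 0, "jaw": 1}, {"x": 0.432, "y": -0.1, "z": 0.44, "ax": 0, "ay": 0, "az": 0, "jaw": 1}, {"x": 0.432, "y": -0.1, "z": 0.54, "ax": 0, "ay": 0, "az": 0, "jaw": 1}, {"x": 0.432, "y": -0.1, "z": 0.61, "ax": 0, "ay": 0, "az": 0, "jaw": 1}])

```text
time: 15.25
tool_pos: [511.3, 400.0, 120.7]
tcp_rot: [-3.14, 0.001, 1.571]
contact_force: [-0.1, 0.7, 0.2]
grip_width: 92.1
finger_force: 0.0
```

>>> send_rows(rows=[{"x": 0, "y": 0, "z": 0, "ax": 0, "ay": 0, "az": 0, "jaw": 0.5}, {"x": 0, "y": 0, "z": 0, "ax": 0, "ay": 0, "az": 0, "jaw": 0}, {"x": 0, "y": 0, "z": 0, "ax": 0, "ay": 0, "az": 0, "jaw": -0.2}, {"x": 0, "y": 0, "z": 0, "ax": 0, "ay": 0, "az": 0, "jaw": -0.4}, {"x": 0, "y": 0, "z": 0, "ax": 0, "ay": 0, "az": 0, "jaw": -0.6}, {"x": 0, "y": 0, "z": 0, "ax": 0, "ay": 0, "az": 0, "jaw": -0.6}, {"x": 0, "y": 0, "z": 0, "ax": 0, "ay": 0, "az": 0, "jaw": -0.6}, {"x": 0, "y": 0, "z": 0, "ax": 0, "ay": 0, "az": 0, "jaw": -0.6}, {"x": 0, "y": 0, "z": 0, "ax": 0, "ay": 0, "az": 0, "jaw": -0.6}, {"x": 0, "y": 0, "z": 0, "ax": 0, "ay": 0, "az": 0, "jaw": -0.6}])

```text
time: 16.5
tool_pos: [511.6, 401.4, 122.9]
tcp_rot: [3.142, -0.0, 1.573]
contact_force: [-0.5, 0.4, 3.0]
grip_width: 35.3
finger_force: 30.0
```

```bash
python3 - <<'E'
from h import *
p,d=bot.capture("side");u,v=proj(cam("side"),(512,401,130));u,v=int(u),int(v)
q,_=bot.capture("wrist")
c=p[max(v-70,0):v+70,u-70:u+70]; c=cv2.resize(c,(560,560),interpolation=cv2.INTER_CUBIC)
cv2.imwrite("pics/s3.png",cv2.cvtColor(c,cv2.COLOR_RGB2BGR)); print(u,v,bot.get_obs()["tool_pos"],bot.get_obs()["grip_width"],bot.get_obs()["contact_force"],bot.get_obs()["moment"])
E
```

```text
279 330 [511.56302056 401.40816567 122.89260985] 35.104535118088336 [-1.98712323 -0.2144745   2.66125838] [-0.04305544  0.41236539  0.03605009]
```

View pics/s3.png

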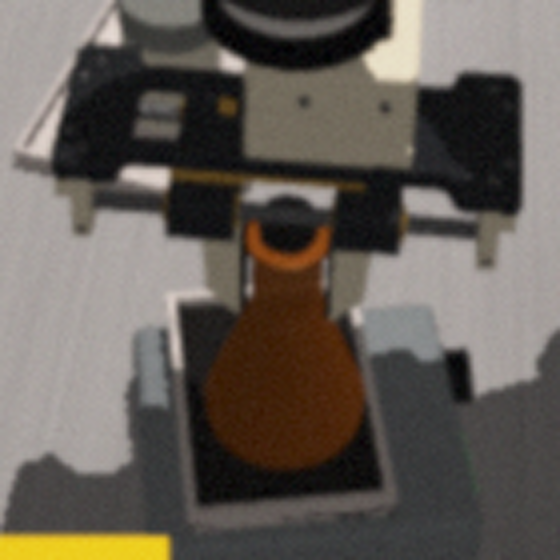

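The side crop shows the fingertips pinching the cone's shoulder, with gaps beside the neck at (245,270) and (328,270). I'll open, rise 6 mm and grip again.

>>> send_rows(rows=[{"x": 0, "y": 0, "z": 0, "ax": 0, "ay": 0, "az": 0, "jaw": -0.1}, {"x": 0, "y": 0, "z": 0, "ax": 0, "ay": 0, "az": 0, "jaw": 0}, {"x": 0, "y": 0, "z": -0.01, "ax": 0, "ay": 0, "az": 0, "jaw": 0}, {"x": 0, "y": 0, "z": -0.03, "ax": 0, "ay": 0, "az": 0, "jaw": 0}, {"x": 0, "y": 0, "z": -0.03, "ax": 0, "ay": 0, "az": 0, "jaw": -0.3}, {"x": 0, "y": 0, "z": -0.03, "ax": 0, "ay": 0, "az": 0, "jaw": -0.6}, {"x": 0, "y": 0, "z": -0.03, "ax": 0, "ay": 0, "az": 0, "jaw": -0.6}, {"x": 0, "y": 0, "z": -0.03, "ax": 0, "ay": 0, "az": 0, "jaw": -0.6}, {"x": 0, "y": 0, "z": -0.03, "ax": 0, "ay": 0, "az": 0, "jaw": -0.6}, {"x": 0, "y": 0, "z": -0.03, "ax": 0, "ay": 0, "az": 0, "jaw": -0.6}])

```text
time: 17.85
tool_pos: [511.6, 401.5, 129.1]
tcp_rot: [3.141, -0.0, 1.573]
contact_force: [-2.0, -0.1, 4.6]
grip_width: 35.6
finger_force: 30.0
```

```bash
python3 - <<'E'
from h import *
p,d=bot.capture("side");c=p[262:402,209:349]; c=cv2.resize(c[10:90,20:120],(800,640)[:2],interpolation=cv2.INTER_CUBIC)[:600]
cv2.imwrite("pics/s4.png",cv2.cvtColor(c,cv2.COLOR_RGB2BGR)); 
s,d2=bot.capture("scene")
d0=np.load("pics/side0.npy")
for n,dd in(("side",d),("side",d0),("scene",d2),("scene",np.load("pics/scene0.npy"))):
    Q=cloud(cam(n),dd).reshape(-1,3);Q=Q[(np.hypot(Q[:,0]-512,Q[:,1]-401)<45)&(Q[:,2]>60)&(Q[:,2]<200)]
    print(n)
    for z in range(105,180,6):
        q=Q[abs(Q[:,2]-z)<3]
        if len(q): print(z-50,len(q),np.ptp(q[:,0]).round(1),np.ptp(q[:,1]).round(1),q.mean(0).round(1),end=' | ')
    print()
E
```

```text
side
55 94 45.2 29.3 [508.7 418.1 104.8] | 61 85 39.3 24.1 [510.6 417.1 111.1] | 67 78 36.0 21.8 [508.9 416.5 117.4] | 73 46 32.4 16.9 [509.9 414.6 122.9] | 79 51 45.4 17.6 [508.3 415.  129.4] | 85 66 54.3 16.0 [511.3 414.6 134.9] | 91 90 64.2 16.1 [510.1 414.4 141. ] | 97 83 69.0 16.0 [509.9 414.3 147.1] | 103 85 69.1 12.7 [510.9 414.7 152.5] | 109 77 68.8 31.7 [512.5 414.1 159.4] | 115 187 70.2 31.3 [509.5 412.9 164.4] | 121 94 70.0 16.2 [510.5 413.  171.2] | 127 84 69.5 14.1 [512.4 409.7 175.5] | 
side
55 84 43.1 30.5 [509.  418.7 105. ] | 61 84 39.5 27.1 [508.  417.  110.9] | 67 71 34.5 24.4 [508.8 416.  116.7] | 73 62 31.8 16.7 [509.4 416.1 122.8] | 79 39 30.3 17.4 [509.9 414.6 128.9] | 85 40 30.2 16.6 [509.6 415.6 134.6] | 91 43 30.2 16.5 [509.  415.5 140.8] | 97 41 27.6 14.6 [508.8 416.3 146.7] | 103 31 26.0 8.6 [508.3 417.1 152.2] | 109 39 35.6 25.3 [507.8 415.2 160.4] | 115 129 34.9 29.3 [509.4 412.3 164. ] | 121 48 24.2 27.3 [510.7 410.9 171.5] | 127 118 24.3 26.8 [509.2 405.1 175.6] | 
scene
55 34 39.3 24.3 [520.7 385.7 105.6] | 61 19 26.5 11.1 [520.5 386.6 110.9] | 67 29 26.6 13.3 [517.6 387.2 117.1] | 73 9 20.2 7.5 [519.6 389.  122.7] | 79 12 23.4 5.8 [519.5 388.3 128.9] | 85 11 20.1 6.8 [523.5 389.  134.9] | 91 8 15.2 5.9 [525.7 390.2 140.9] | 97 4 14.6 2.8 [526.3 389.3 147.1] | 103 1 0.0 0.0 [535.2 389.1 150.2] | 121 3 2.6 15.8 [493.9 397.9 172.2] | 127 12 19.1 18.8 [488.7 393.4 176.5] | 
scene
55 58 37.7 42.4 [523.9 393.2 104.8] | 61 49 36.6 39.1 [523.3 396.6 110.9] | 67 47 24.2 35.7 [522.3 396.2 117.2] | 73 24 26.7 30.0 [520.2 395.7 122.5] | 79 23 21.0 23.9 [522.  394.7 129.1] | 85 27 20.6 25.9 [521.9 396.5 135. ] | 91 22 16.8 26.9 [522.6 397.9 140.8] | 97 26 20.6 29.6 [522.1 395.6 146.6] | 103 17 17.5 24.2 [523.  395.  152.9] | 109 26 37.6 35.1 [521.  397.8 160.1] | 115 79 32.6 35.6 [518.1 397.7 164. ] | 121 48 24.4 24.2 [514.8 400.9 172.3] | 127 57 24.2 23.2 [512.4 400.1 175.5] |
```

View pics/s4.png

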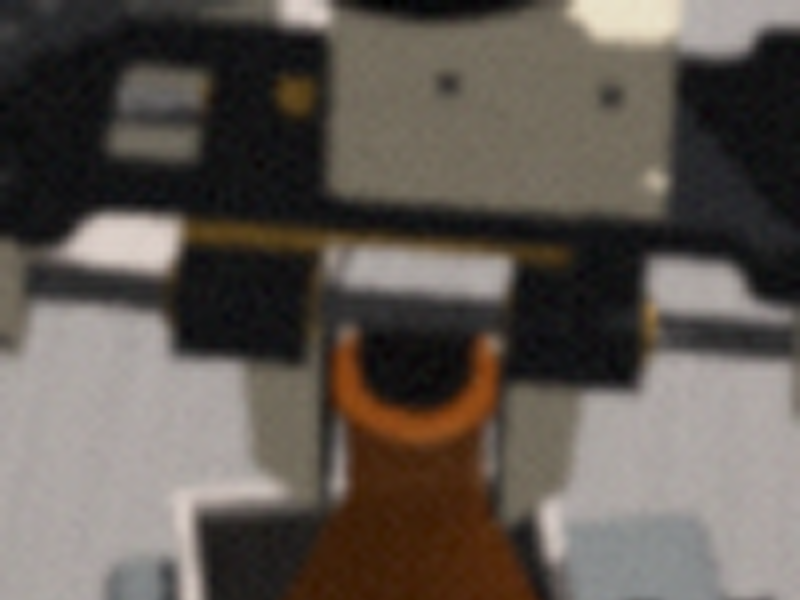

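The rim is wedged against the upper pads, and there are gaps at the neck (345,470 and 485,460). I'll grip lower, so the pads sit wholly under the rim.

>>> send_rows(rows=[{"x": 0, "y": 0, "z": 0, "ax": 0, "ay": 0, "az": 0, "jaw": -0.1}, {"x": 0, "y": 0, "z": 0, "ax": 0, "ay": 0, "az": 0, "jaw": 0}, {"x": 0, "y": 0, "z": 0, "ax": 0, "ay": 0, "az": 0, "jaw": 0}, {"x": 0, "y": 0, "z": 0.02, "ax": 0, "ay": 0, "az": 0, "jaw": 0}, {"x": 0, "y": 0, "z": 0.045, "ax": 0, "ay": 0, "az": 0, "jaw": 0}, {"x": 0, "y": 0, "z": 0.045, "ax": 0, "ay": 0, "az": 0, "jaw": -0.3}, {"x": 0, "y": 0, "z": 0.045, "ax": 0, "ay": 0, "az": 0, "jaw": -0.6}, {"x": 0, "y": 0, "z": 0.045, "ax": 0, "ay": 0, "az": 0, "jaw": -0.6}, {"x": 0, "y": 0, "z": 0.045, "ax": 0, "ay": 0, "az": 0, "jaw": -0.6}, {"x": 0, "y": 0, "z": 0.045, "ax": 0, "ay": 0, "az": 0, "jaw": -0.6}])

```text
time: 19.2
tool_pos: [511.6, 401.3, 119.7]
tcp_rot: [-3.142, -0.0, 1.572]
contact_force: [-0.5, 0.2, -3.2]
grip_width: 35.2
finger_force: 30.0
```

>>> send_rows(rows=[{"x": 0, "y": 0, "z": 0, "ax": 0, "ay": 0, "az": 0, "jaw": -0.6}, {"x": 0, "y": 0, "z": -0.005, "ax": 0, "ay": 0, "az": 0, "jaw": -0.6}, {"x": 0, "y": 0, "z": -0.015, "ax": 0, "ay": 0, "az": 0, "jaw": -0.6}, {"x": 0, "y": 0, "z": -0.03, "ax": 0, "ay": 0, "az": 0, "jaw": -0.6}, {"x": 0, "y": 0, "z": -0.05, "ax": 0, "ay": 0, "az": 0, "jaw": -0.6}, {"x": 0, "y": 0, "z": -0.07, "ax": 0, "ay": 0, "az": 0, "jaw": -0.6}, {"x": 0, "y": 0, "z": -0.09, "ax": 0, "ay": 0, "az": 0, "jaw": -0.6}, {"x": 0, "y": 0, "z": -0.1, "ax": 0, "ay": 0, "az": 0, "jaw": -0.6}, {"x": 0, "y": 0, "z": -0.1, "ax": 0, "ay": 0, "az": 0, "jaw": -0.6}, {"x": 0, "y": 0, "z": -0.1, "ax": 0, "ay": 0, "az": 0, "jaw": -0.6}])

```text
time: 20.45
tool_pos: [511.5, 401.3, 139.6]
tcp_rot: [-3.141, 0.0, 1.572]
contact_force: [0.4, 0.1, -2.4]
grip_width: 35.5
finger_force: 30.0
```

```bash
python3 - <<'E'
from h import *
p,d=bot.capture("side");o=bot.get_obs();print(o["tool_pos"],o["grip_width"],o["contact_force"])
c=cv2.resize(p[262:392,209:349],(750,600)[0:1]+(600,),interpolation=cv2.INTER_CUBIC)
cv2.imwrite("pics/s5.png",cv2.cvtColor(c,cv2.COLOR_RGB2BGR))
for n in("side","scene"):
    Q=cloud(cam(n),d if n=="side" else bot.capture("scene")[1]).reshape(-1,3);Q=Q[(np.hypot(Q[:,0]-512,Q[:,1]-401)<45)&(Q[:,2]>63)&(Q[:,2]<130)]
    for z in range(66,130,6):
        q=Q[abs(Q[:,2]-z)<3]
        if len(q)>3: print(z,len(q),np.ptp(q[:,0]).round(1),((q[:,0].max()+q[:,0].min())/2).round(1),q.mean(0).round(1),end=' | ')
    print()
E
```

```text
[511.4926435  401.27000581 139.53594191] 35.166805371078205 [ 0.54353915  0.28474822 -2.33801338]
72 22 56.8 514.5 [510.4 436.4  73.8] | 78 84 70.7 510.2 [509.2 433.3  78.2] | 84 144 72.9 510.0 [509.1 428.8  84.1] | 90 143 69.1 510.0 [508.4 427.1  90. ] | 96 134 64.9 509.8 [508.8 427.3  96.1] | 102 132 61.2 510.0 [507.9 423.5 102. ] | 108 118 55.8 509.8 [508.2 423.6 108. ] | 114 109 51.9 509.9 [510.4 421.3 114.1] | 120 102 47.1 510.6 [509.1 419.9 119.9] | 126 91 43.0 510.6 [509.  419.3 125.9] | 
72 16 24.5 536.3 [540.1 391.7  73.4] | 78 44 47.4 525.8 [538.6 390.9  78.2] | 84 82 57.6 521.3 [534.3 390.8  83.9] | 90 82 54.5 519.1 [531.5 392.4  90. ] | 96 79 54.0 519.3 [532.4 392.7  95.9] | 102 70 47.4 519.2 [529.9 389.2 102. ] | 108 63 52.7 515.8 [528.5 391.6 108. ] | 114 47 41.2 519.7 [528.4 390.2 113.9] | 120 35 35.8 517.7 [522.2 383.4 120.2] | 126 25 31.3 515.0 [518.8 384.5 125.4] |
```

View pics/s5.png

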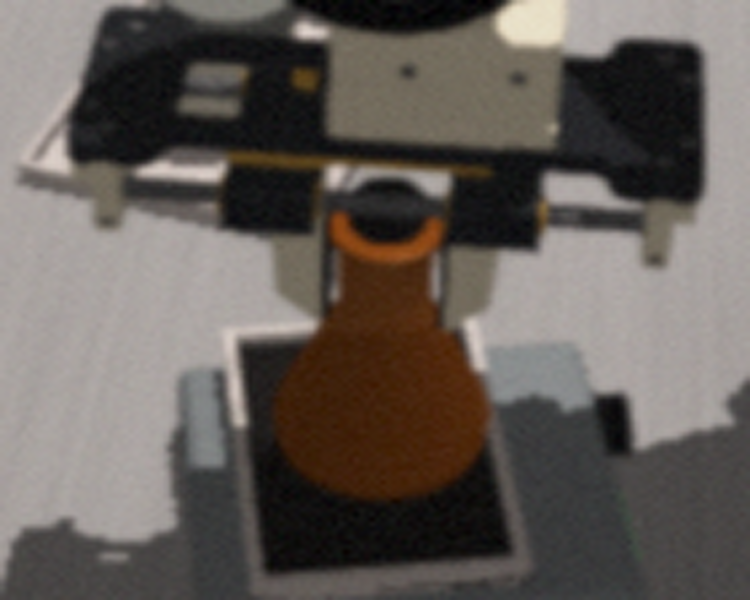

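The side crop shows the flask hanging straight between the fingers, clear of the platform, with its base at about (380,490).

>>> send_rows(rows=[{"x": 0, "y": 0, "z": -0.03, "ax": 0, "ay": 0, "az": 0, "jaw": -0.6}, {"x": -0.02, "y": 0, "z": -0.08, "ax": 0, "ay": 0, "az": 0, "jaw": -0.6}, {"x": -0.06, "y": 0.005, "z": -0.14, "ax": 0, "ay": 0, "az": 0, "jaw": -0.6}, {"x": -0.12, "y": 0.01, "z": -0.2, "ax": 0, "ay": 0, "az": 0, "jaw": -0.6}, {"x": -0.2, "y": 0.02, "z": -0.25, "ax": 0, "ay": 0, "az": 0, "jaw": -0.6}, {"x": -0.29, "y": 0.03, "z": -0.28, "ax": 0, "ay": 0, "az": 0, "jaw": -0.6}, {"x": -0.38, "y": 0.03, "z": -0.3, "ax": 0, "ay": 0, "az": 0, "jaw": -0.6}, {"x": -0.48, "y": 0.04, "z": -0.3, "ax": 0, "ay": 0, "az": 0, "jaw": -0.6}, {"x": -0.58, "y": 0.05, "z": -0.3, "ax": 0, "ay": 0, "az": 0, "jaw": -0.6}, {"x": -0.68, "y": 0.06, "z": -0.3, "ax": 0, "ay": 0, "az": 0, "jaw": -0.6}])

```text
time: 21.8
tool_pos: [523.8, 263.8, 199.4]
tcp_rot: [-3.141, 0.0, 1.572]
contact_force: [1.4, 0.7, -2.4]
grip_width: 35.2
finger_force: 30.0
```

>>> send_rows(rows=[{"x": -0.1, "y": 0.01, "z": 0, "ax": 0, "ay": 0, "az": 0, "jaw": -0.6}, {"x": -0.2, "y": 0.02, "z": 0, "ax": 0, "ay": 0, "az": 0, "jaw": -0.6}, {"x": -0.3, "y": 0.02, "z": 0, "ax": 0, "ay": 0, "az": 0, "jaw": -0.6}, {"x": -0.4, "y": 0.03, "z": 0, "ax": 0, "ay": 0, "az": 0, "jaw": -0.6}, {"x": -0.5, "y": 0.03, "z": 0, "ax": 0, "ay": 0, "az": 0, "jaw": -0.6}, {"x": -0.6, "y": 0.04, "z": 0, "ax": 0, "ay": 0, "az": 0, "jaw": -0.6}, {"x": -0.7, "y": 0.04, "z": 0, "ax": 0, "ay": 0, "az": 0, "jaw": -0.6}, {"x": -0.8, "y": 0.05, "z": 0, "ax": 0, "ay": 0, "az": 0, "jaw": -0.6}, {"x": -0.9, "y": 0.05, "z": 0, "ax": 0, "ay": 0, "az": 0, "jaw": -0.6}, {"x": -1.0, "y": 0.06, "z": 0, "ax": 0, "ay": 0, "az": 0, "jaw": -0.6}])

```text
time: 23.05
tool_pos: [536.2, 64.0, 199.8]
tcp_rot: [3.142, -0.0, 1.572]
contact_force: [-0.9, -0.5, -2.2]
grip_width: 35.1
finger_force: 30.0
```

>>> send_rows(rows=[{"x": -0.1, "y": 0.01, "z": 0, "ax": 0, "ay": 0, "az": 0, "jaw": -0.6}, {"x": -0.2, "y": 0.02, "z": 0, "ax": 0, "ay": 0, "az": 0, "jaw": -0.6}, {"x": -0.3, "y": 0.02, "z": 0, "ax": 0, "ay": 0, "az": 0, "jaw": -0.6}, {"x": -0.4, "y": 0.03, "z": 0, "ax": 0, "ay": 0, "az": 0, "jaw": -0.6}, {"x": -0.5, "y": 0.03, "z": 0, "ax": 0, "ay": 0, "az": 0, "jaw": -0.6}, {"x": -0.6, "y": 0.04, "z": 0, "ax": 0, "ay": 0, "az": 0, "jaw": -0.6}, {"x": -0.7, "y": 0.04, "z": 0, "ax": 0, "ay": 0, "az": 0, "jaw": -0.6}, {"x": -0.78, "y": 0.05, "z": 0, "ax": 0, "ay": 0, "az": 0, "jaw": -0.6}, {"x": -0.84, "y": 0.05, "z": 0, "ax": 0, "ay": 0, "az": 0, "jaw": -0.6}, {"x": -0.88, "y": 0.06, "z": 0, "ax": 0, "ay": 0, "az": 0, "jaw": -0.6}])

```text
time: 24.3
tool_pos: [548.4, -111.3, 199.7]
tcp_rot: [-3.141, -0.0, 1.572]
contact_force: [0.7, 0.5, -1.6]
grip_width: 35.3
finger_force: 30.0
```

```bash
python3 - <<'E'
from h import *
from scipy.optimize import least_squares
o=bot.get_obs();p,d=bot.capture("wrist")
for n,P in(("wrist",cloud(cam("wrist",o),d)),("scene0",cloud(cam("scene"),np.load("pics/scene0.npy")))):
    Q=P.reshape(-1,3);Q=Q[(abs(Q[:,2]-62)<3)&(np.hypot(Q[:,0]-548,Q[:,1]+140)<75)]
    e=[]
    a=np.degrees(np.arctan2(Q[:,1]+140,Q[:,0]-548));r=np.hypot(Q[:,0]-548,Q[:,1]+140)
    for k in range(-180,180,10):
        m=(a>=k)&(a<k+10)
        if m.any() and r[m].max()>48: e.append(Q[m][r[m].argmax(),:2])
    e=np.array(e);f=least_squares(lambda c:np.hypot(*(e-c).T)-57.5,(548,-140),loss="soft_l1");print(n,len(e),f.x,np.abs(f.fun).mean())
print(o["tool_pos"],o["tcp_rot"],o["grip_width"],o["contact_force"])
E
```

```text
wrist 18 [ 540.08787326 -143.73281964] 0.3562868889456866
scene0 30 [ 540.65879735 -144.90961212] 0.6134617087828559
[ 548.42013311 -111.26178189  199.67435814] [-3.14142972e+00 -2.36087807e-04  1.57211107e+00] 35.28273146566347 [ 0.67023999  0.48286013 -1.57284483]
```

Two circle fits agree on the plate centre, (540.5, -144). The jar had stood off-centre.

>>> send_rows(rows=[{"x": -0.06, "y": -0.01, "z": 0, "ax": 0, "ay": 0, "az": 0, "jaw": -0.6}, {"x": -0.12, "y": -0.03, "z": 0, "ax": 0, "ay": 0, "az": 0, "jaw": -0.6}, {"x": -0.165, "y": -0.037, "z": 0.03, "ax": 0, "ay": 0, "az": 0, "jaw": -0.6}, {"x": -0.165, "y": -0.037, "z": 0.09, "ax": 0, "ay": 0, "az": 0, "jaw": -0.6}, {"x": -0.165, "y": -0.037, "z": 0.16, "ax": 0, "ay": 0, "az": 0, "jaw": -0.6}, {"x": -0.165, "y": -0.037, "z": 0.22, "ax": 0, "ay": 0, "az": 0, "jaw": -0.6}, {"x": -0.165, "y": -0.037, "z": 0.27, "ax": 0, "ay": 0, "az": 0, "jaw": -0.6}, {"x": -0.165, "y": -0.037, "z": 0.31, "ax": 0, "ay": 0, "az": 0, "jaw": -0.6}, {"x": -0.165, "y": -0.037, "z": 0.325, "ax": 0, "ay": 0, "az": 0, "jaw": -0.6}, {"x": -0.165, "y": -0.037, "z": 0.335, "ax": 0, "ay": 0, "az": 0, "jaw": -0.6}])

```text
time: 25.6
tool_pos: [541.3, -143.7, 132.7]
tcp_rot: [3.141, 0.0, 1.572]
contact_force: [0.1, -0.1, -3.2]
grip_width: 35.4
finger_force: 30.0
```

>>> send_rows(rows=[{"x": 0, "y": 0, "z": 0.003, "ax": 0, "ay": 0, "az": 0, "jaw": -0.6}, {"x": 0, "y": 0, "z": 0.005, "ax": 0, "ay": 0, "az": 0, "jaw": -0.6}, {"x": 0, "y": 0, "z": 0.005, "ax": 0, "ay": 0, "az": 0, "jaw": -0.6}, {"x": 0, "y": 0, "z": 0.005, "ax": 0, "ay": 0, "az": 0, "jaw": -0.2}, {"x": 0, "y": 0, "z": 0.005, "ax": 0, "ay": 0, "az": 0, "jaw": 0.2}, {"x": 0, "y": 0, "z": 0.005, "ax": 0, "ay": 0, "az": 0, "jaw": 0.6}, {"x": 0, "y": 0, "z": 0.005, "ax": 0, "ay": 0, "az": 0, "jaw": 1}, {"x": 0, "y": 0, "z": 0.005, "ax": 0, "ay": 0, "az": 0, "jaw": 1}, {"x": 0, "y": 0, "z": 0.005, "ax": 0, "ay": 0, "az": 0, "jaw": 1}, {"x": 0, "y": 0, "z": -0.04, "ax": 0, "ay": 0, "az": 0, "jaw": 1}])

```text
time: 26.85
tool_pos: [540.7, -143.4, 140.5]
tcp_rot: [-3.14, -0.001, 1.572]
contact_force: [-0.4, 0.3, 0.6]
grip_width: 90.3
finger_force: 0.0
```

>>> send_rows(rows=[{"x": 0, "y": 0, "z": -0.06, "ax": 0, "ay": 0, "az": 0, "jaw": 1}, {"x": 0, "y": 0, "z": -0.16, "ax": 0, "ay": 0, "az": 0, "jaw": 1}, {"x": 0, "y": 0, "z": -0.28, "ax": 0, "ay": 0, "az": 0, "jaw": 1}, {"x": 0, "y": 0, "z": -0.4, "ax": 0, "ay": 0, "az": 0, "jaw": 1}, {"x": -0.05, "y": 0, "z": -0.45, "ax": 0, "ay": 0, "az": 0, "jaw": 1}, {"x": -0.15, "y": 0, "z": -0.45, "ax": 0, "ay": 0, "az": 0, "jaw": 1}, {"x": -0.27, "y": 0, "z": -0.45, "ax": 0, "ay": 0, "az": -0.03, "jaw": 1}, {"x": -0.4, "y": 0, "z": -0.45, "ax": 0, "ay": 0, "az": -0.06, "jaw": 1}, {"x": -0.55, "y": 0, "z": -0.45, "ax": 0, "ay": 0, "az": -0.1, "jaw": 1}, {"x": -0.7, "y": 0, "z": -0.45, "ax": 0, "ay": 0, "az": -0.125, "jaw": 1}])

```text
time: 28.1
tool_pos: [540.5, -285.8, 229.2]
tcp_rot: [-3.14, -0.001, 1.704]
contact_force: [0.3, 0.1, -1.6]
grip_width: 91.8
finger_force: 0.0
```

```bash
python3 - <<'E'
from h import *
o=bot.get_obs();p,d=bot.capture("wrist");cv2.imwrite("pics/w6.png",cv2.cvtColor(p,cv2.COLOR_RGB2BGR))
P=cloud(cam("wrist",o),d);s,ds=bot.capture("scene");S=cloud(cam("scene"),ds)
def rep(P,n,z0,z1,ctr,r):
    Q=P.reshape(-1,3); Q=Q[(Q[:,2]>z0)&(Q[:,2]<z1)]; Q=Q[np.hypot(Q[:,0]-ctr[0],Q[:,1]-ctr[1])<r]
    if len(Q)>5: print(n,len(Q),cv2.minAreaRect(Q[:,:2].astype(np.float32)),Q.mean(0))
rep(P,"block",97,103,(542,-395),70);rep(P,"pan",48,53,(534,-388),75)
rep(S,"flask",183,190,(540,-144),30);rep(P,"flask",183,190,(540,-144),30);rep(S,"rim",172,178,(540,-144),30)
print(o["tool_pos"],o["tcp_rot"])
E
```

```text
block 2056 ((541.6099853515625, -394.735107421875), (59.89018249511719, 96.84138488769531), 7.6242756843566895) [ 540.4524811  -375.45236619   99.90594056]
pan 3290 ((532.188232421875, -385.4610595703125), (102.7979736328125, 107.95686340332031), 87.10845184326172) [ 521.1758548  -370.73059267   49.90814603]
flask 74 ((542.7435302734375, -142.80404663085938), (25.111560821533203, 21.4482421875), 19.451852798461914) [ 542.50957161 -143.24385384  186.66403422]
flask 319 ((541.9026489257812, -152.6807098388672), (20.547361373901367, 5.184408187866211), 6.828333377838135) [ 541.71200658 -152.51883296  186.2583484 ]
rim 71 ((545.9616088867188, -142.51370239257812), (32.335296630859375, 36.08953857421875), 16.79515266418457) [ 547.93822922 -140.96292798  174.76711051]
[ 540.48844056 -285.81571853  229.20318005] [-3.13981917e+00 -1.31982503e-03  1.70358644e+00]
```

View pics/w6.png

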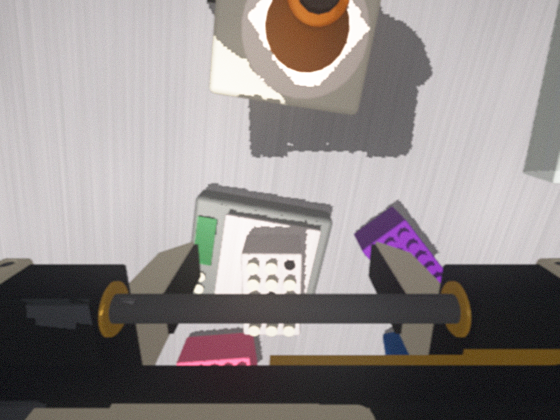

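The wrist picture shows the flask standing on the plate (318,5) and the block's caps (270,290) on the pan, already in line with the jaws. The purple and pink look-alikes stay clear of the fingers.

>>> send_rows(rows=[{"x": -0.12, "y": -0.015, "z": 0, "ax": 0, "ay": 0, "az": 0, "jaw": 1}, {"x": -0.26, "y": -0.03, "z": 0, "ax": 0, "ay": 0, "az": 0, "jaw": 1}, {"x": -0.4, "y": -0.05, "z": 0.03, "ax": 0, "ay": 0, "az": 0, "jaw": 1}, {"x": -0.5, "y": -0.06, "z": 0.1, "ax": 0, "ay": 0, "az": 0, "jaw": 1}, {"x": -0.54, "y": -0.066, "z": 0.2, "ax": 0, "ay": 0, "az": 0, "jaw": 1}, {"x": -0.54, "y": -0.066, "z": 0.32, "ax": 0, "ay": 0, "az": 0, "jaw": 1}, {"x": -0.54, "y": -0.066, "z": 0.44, "ax": 0, "ay": 0, "az": 0, "jaw": 1}, {"x": -0.54, "y": -0.066, "z": 0.56, "ax": 0, "ay": 0, "az": 0, "jaw": 1}, {"x": -0.54, "y": -0.066, "z": 0.68, "ax": 0, "ay": 0, "az": 0, "jaw": 1}, {"x": -0.54, "y": -0.066, "z": 0.77, "ax": 0, "ay": 0, "az": 0, "jaw": 1}])

```text
time: 29.45
tool_pos: [541.9, -391.1, 74.2]
tcp_rot: [-3.14, -0.003, 1.704]
contact_force: [-0.1, -0.7, -0.1]
grip_width: 91.7
finger_force: 0.0
```

>>> send_rows(rows=[{"x": 0, "y": 0, "z": 0.02, "ax": 0, "ay": 0, "az": 0, "jaw": 1}, {"x": 0, "y": 0, "z": 0.03, "ax": 0, "ay": 0, "az": 0, "jaw": 1}, {"x": 0, "y": 0, "z": 0.03, "ax": 0, "ay": 0, "az": 0, "jaw": 0.5}, {"x": 0, "y": 0, "z": 0.03, "ax": 0, "ay": 0, "az": 0, "jaw": 0.2}, {"x": 0, "y": 0, "z": 0.03, "ax": 0, "ay": 0, "az": 0, "jaw": 0}, {"x": 0, "y": 0, "z": 0.03, "ax": 0, "ay": 0, "az": 0, "jaw": 0}, {"x": 0, "y": 0, "z": 0.03, "ax": 0, "ay": 0, "az": 0, "jaw": 0}, {"x": 0, "y": 0, "z": 0.03, "ax": 0, "ay": 0, "az": 0, "jaw": 0}, {"x": 0, "y": 0, "z": 0.03, "ax": 0, "ay": 0, "az": 0, "jaw": 0}, {"x": 0, "y": 0, "z": 0.03, "ax": 0, "ay": 0, "az": 0, "jaw": 0}])

```text
time: 30.7
tool_pos: [542.3, -392.6, 71.1]
tcp_rot: [-3.141, 0.0, 1.703]
contact_force: [-5.0, -0.8, 5.3]
grip_width: 59.8
finger_force: 30.0
```

>>> send_rows(rows=[{"x": 0, "y": 0, "z": -0.01, "ax": 0, "ay": 0, "az": 0, "jaw": 0}, {"x": 0, "y": 0, "z": -0.04, "ax": 0, "ay": 0, "az": 0, "jaw": 0}, {"x": 0, "y": 0, "z": -0.1, "ax": 0, "ay": 0, "az": 0, "jaw": 0}, {"x": 0, "y": 0, "z": -0.2, "ax": 0, "ay": 0, "az": 0, "jaw": 0}, {"x": 0, "y": 0, "z": -0.32, "ax": 0, "ay": 0, "az": 0, "jaw": 0}, {"x": 0, "y": 0, "z": -0.44, "ax": 0, "ay": 0, "az": 0, "jaw": 0}, {"x": 0, "y": 0, "z": -0.56, "ax": 0, "ay": 0, "az": 0, "jaw": 0}, {"x": 0, "y": 0, "z": -0.68, "ax": 0, "ay": 0, "az": 0, "jaw": 0}, {"x": 0, "y": 0, "z": -0.78, "ax": 0, "ay": 0, "az": 0, "jaw": 0}, {"x": 0, "y": 0, "z": -0.85, "ax": 0, "ay": 0, "az": 0, "jaw": 0}])

```text
time: 31.95
tool_pos: [542.8, -392.4, 242.4]
tcp_rot: [3.14, 0.001, 1.703]
contact_force: [-0.4, 0.2, -4.4]
grip_width: 60.1
finger_force: 30.0
```

>>> send_rows(rows=[{"x": 0.02, "y": -0.01, "z": -0.03, "ax": 0, "ay": 0, "az": 0, "jaw": 0}, {"x": 0.07, "y": -0.04, "z": -0.05, "ax": 0, "ay": 0, "az": 0, "jaw": 0}, {"x": 0.15, "y": -0.07, "z": -0.05, "ax": 0, "ay": 0, "az": 0, "jaw": 0}, {"x": 0.25, "y": -0.11, "z": -0.05, "ax": 0, "ay": 0, "az": 0, "jaw": 0}, {"x": 0.36, "y": -0.15, "z": -0.05, "ax": 0, "ay": 0, "az": 0, "jaw": 0}, {"x": 0.47, "y": -0.19, "z": -0.05, "ax": 0, "ay": 0, "az": 0, "jaw": 0}, {"x": 0.59, "y": -0.23, "z": -0.05, "ax": 0, "ay": 0, "az": 0, "jaw": 0}, {"x": 0.71, "y": -0.26, "z": -0.05, "ax": 0, "ay": 0, "az": 0, "jaw": 0}, {"x": 0.83, "y": -0.28, "z": -0.05, "ax": 0, "ay": 0, "az": 0, "jaw": 0}, {"x": 0.95, "y": -0.3, "z": -0.05, "ax": 0, "ay": 0, "az": 0, "jaw": 0}])

```text
time: 33.2
tool_pos: [456.7, -210.5, 250.3]
tcp_rot: [-3.141, -0.001, 1.703]
contact_force: [1.3, 0.6, -4.3]
grip_width: 59.6
finger_force: 30.0
```

>>> send_rows(rows=[{"x": 0.1, "y": 0.02, "z": 0, "ax": 0, "ay": 0, "az": 0, "jaw": 0}, {"x": 0.2, "y": 0.04, "z": 0, "ax": 0, "ay": 0, "az": 0, "jaw": 0}, {"x": 0.3, "y": 0.06, "z": 0, "ax": 0, "ay": 0, "az": 0, "jaw": 0}, {"x": 0.4, "y": 0.09, "z": 0, "ax": 0, "ay": 0, "az": 0, "jaw": 0}, {"x": 0.5, "y": 0.11, "z": 0, "ax": 0, "ay": 0, "az": 0, "jaw": 0}, {"x": 0.6, "y": 0.13, "z": 0, "ax": 0, "ay": 0, "az": 0, "jaw": 0}, {"x": 0.7, "y": 0.15, "z": 0, "ax": 0, "ay": 0, "az": 0, "jaw": 0}, {"x": 0.8, "y": 0.18, "z": 0, "ax": 0, "ay": 0, "az": 0, "jaw": 0}, {"x": 0.9, "y": 0.2, "z": 0, "ax": 0, "ay": 0, "az": 0, "jaw": 0}, {"x": 1.0, "y": 0.23, "z": 0, "ax": 0, "ay": 0, "az": 0, "jaw": 0}])

```text
time: 34.45
tool_pos: [477.1, -6.4, 250.6]
tcp_rot: [3.142, -0.0, 1.704]
contact_force: [0.3, -0.3, -3.7]
grip_width: 59.8
finger_force: 30.0
```

>>> send_rows(rows=[{"x": 0.1, "y": 0.02, "z": 0, "ax": 0, "ay": 0, "az": 0, "jaw": 0}, {"x": 0.2, "y": 0.04, "z": 0, "ax": 0, "ay": 0, "az": 0, "jaw": 0}, {"x": 0.3, "y": 0.06, "z": 0, "ax": 0, "ay": 0, "az": 0, "jaw": 0}, {"x": 0.4, "y": 0.09, "z": 0, "ax": 0, "ay": 0, "az": 0, "jaw": 0}, {"x": 0.5, "y": 0.11, "z": 0, "ax": 0, "ay": 0, "az": 0, "jaw": 0}, {"x": 0.6, "y": 0.13, "z": 0, "ax": 0, "ay": 0, "az": 0, "jaw": 0}, {"x": 0.7, "y": 0.15, "z": 0, "ax": 0, "ay": 0, "az": 0, "jaw": 0}, {"x": 0.8, "y": 0.18, "z": 0, "ax": 0, "ay": 0, "az": 0, "jaw": 0}, {"x": 0.9, "y": 0.2, "z": 0, "ax": 0, "ay": 0, "az": 0, "jaw": 0}, {"x": 1.0, "y": 0.23, "z": 0, "ax": 0, "ay": 0, "az": 0, "jaw": 0}])

```text
time: 35.7
tool_pos: [496.1, 198.0, 250.5]
tcp_rot: [-3.141, -0.0, 1.704]
contact_force: [-0.9, 0.3, -4.7]
grip_width: 59.8
finger_force: 30.0
```

>>> send_rows(rows=[{"x": 0.1, "y": 0.02, "z": 0, "ax": 0, "ay": 0, "az": 0, "jaw": 0}, {"x": 0.2, "y": 0.04, "z": 0, "ax": 0, "ay": 0, "az": -0.01, "jaw": 0}, {"x": 0.3, "y": 0.06, "z": 0, "ax": 0, "ay": 0, "az": -0.02, "jaw": 0}, {"x": 0.4, "y": 0.09, "z": 0, "ax": 0, "ay": 0, "az": -0.03, "jaw": 0}, {"x": 0.5, "y": 0.11, "z": 0, "ax": 0, "ay": 0, "az": -0.04, "jaw": 0}, {"x": 0.59, "y": 0.13, "z": 0.02, "ax": 0, "ay": 0, "az": -0.05, "jaw": 0}, {"x": 0.67, "y": 0.15, "z": 0.06, "ax": 0, "ay": 0, "az": -0.06, "jaw": 0}, {"x": 0.75, "y": 0.17, "z": 0.12, "ax": 0, "ay": 0, "az": -0.07, "jaw": 0}, {"x": 0.82, "y": 0.19, "z": 0.18, "ax": 0, "ay": 0, "az": -0.073, "jaw": 0}, {"x": 0.88, "y": 0.21, "z": 0.22, "ax": 0, "ay": 0, "az": -0.073, "jaw": 0}])

```text
time: 36.95
tool_pos: [514.4, 377.3, 205.3]
tcp_rot: [-3.14, 0.0, 1.78]
contact_force: [-0.0, -0.5, -4.2]
grip_width: 59.8
finger_force: 30.0
```

```bash
python3 - <<'E'
from h import *
bot.capture("side");o=bot.get_obs();p,d=bot.capture("wrist")
P=cloud(cam("wrist",o),d);s,ds=bot.capture("scene");S=cloud(cam("scene"),ds);s2,d2=bot.capture("side");S2=cloud(cam("side"),d2)
def rep(P,n,z0,z1,ctr,r):
    Q=P.reshape(-1,3); Q=Q[(Q[:,2]>z0)&(Q[:,2]<z1)]; Q=Q[np.hypot(Q[:,0]-ctr[0],Q[:,1]-ctr[1])<r]
    if len(Q)>5: print(n,len(Q),cv2.minAreaRect(Q[:,:2].astype(np.float32)),Q.mean(0))
for n,A in (("w",P),("s",S),("sd",S2)):
    rep(A,n+"rim",53.5,59,(516,397),85); rep(A,n+"blk",185,233,(514,377),75)
print(o["tool_pos"],o["tcp_rot"])
E
```

```text
wrim 1120 ((508.8735656738281, 427.7494201660156), (92.40373992919922, 64.80607604980469), 12.049962997436523) [505.96547951 440.56468684  55.90082524]
wblk 8931 ((513.3253173828125, 382.86090087890625), (94.50375366210938, 83.09761810302734), 11.604730606079102) [509.85409929 403.81289825 224.41518276]
srim 324 ((516.4258422851562, 396.64752197265625), (94.15987396240234, 128.5347137451172), 11.936776161193848) [519.34900862 398.83046417  55.7730938 ]
sblk 581 ((517.8374633789062, 364.5395202636719), (92.80740356445312, 86.15513610839844), 79.66385650634766) [536.08080648 345.7623331  212.86320469]
sdrim 525 ((514.098876953125, 399.5724182128906), (92.31261444091797, 130.61378479003906), 12.22205924987793) [512.84079647 405.09181147  56.06292591]
sdblk 957 ((510.3441162109375, 393.0207214355469), (93.05614471435547, 67.13329315185547), 14.60206127166748) [508.15061784 415.56293505 212.63021491]
[514.28238819 378.4854127  204.26841382] [-3.13939804e+00 -2.46631522e-04  1.78039609e+00]
```

>>> send_rows(rows=[{"x": 0.04, "y": 0.01, "z": 0.03, "ax": 0, "ay": 0, "az": 0, "jaw": 0}, {"x": 0.08, "y": 0.02, "z": 0.09, "ax": 0, "ay": 0, "az": 0, "jaw": 0}, {"x": 0.105, "y": 0.026, "z": 0.17, "ax": 0, "ay": 0, "az": 0, "jaw": 0}, {"x": 0.105, "y": 0.026, "z": 0.26, "ax": 0, "ay": 0, "az": 0, "jaw": 0}, {"x": 0.105, "y": 0.026, "z": 0.35, "ax": 0, "ay": 0, "az": 0, "jaw": 0}, {"x": 0.105, "y": 0.026, "z": 0.43, "ax": 0, "ay": 0, "az": 0, "jaw": 0}, {"x": 0.105, "y": 0.026, "z": 0.5, "ax": 0, "ay": 0, "az": 0, "jaw": 0}, {"x": 0.105, "y": 0.026, "z": 0.55, "ax": 0, "ay": 0, "az": 0, "jaw": 0}, {"x": 0.105, "y": 0.026, "z": 0.58, "ax": 0, "ay": 0, "az": 0, "jaw": 0}, {"x": 0.105, "y": 0.026, "z": 0.6, "ax": 0, "ay": 0, "az": 0, "jaw": 0}])

```text
time: 38.4
tool_pos: [515.6, 398.3, 86.7]
tcp_rot: [3.141, -0.0, 1.78]
contact_force: [0.6, 0.5, -3.7]
grip_width: 59.8
finger_force: 30.0
```

>>> send_rows(rows=[{"x": 0.008, "y": 0, "z": 0.015, "ax": 0, "ay": 0, "az": 0, "jaw": 0}, {"x": 0.008, "y": 0, "z": 0.03, "ax": 0, "ay": 0, "az": 0, "jaw": 0}, {"x": 0.008, "y": 0, "z": 0.045, "ax": 0, "ay": 0, "az": 0, "jaw": 0}, {"x": 0.008, "y": 0, "z": 0.055, "ax": 0, "ay": 0, "az": 0, "jaw": 0}, {"x": 0.008, "y": 0, "z": 0.062, "ax": 0, "ay": 0, "az": 0, "jaw": 0}, {"x": 0.008, "y": 0, "z": 0.067, "ax": 0, "ay": 0, "az": 0, "jaw": 0}, {"x": 0.008, "y": 0, "z": 0.07, "ax": 0, "ay": 0, "az": 0, "jaw": 0}, {"x": 0.008, "y": 0, "z": 0.072, "ax": 0, "ay": 0, "az": 0, "jaw": 0}, {"x": 0.008, "y": 0, "z": 0.072, "ax": 0, "ay": 0, "az": 0, "jaw": 0}, {"x": 0.008, "y": 0, "z": 0.072, "ax": 0, "ay": 0, "az": 0, "jaw": 0}])

```text
time: 39.65
tool_pos: [515.1, 399.8, 72.4]
tcp_rot: [3.141, -0.0, 1.78]
contact_force: [-1.1, 0.3, -4.4]
grip_width: 59.8
finger_force: 30.0
```

>>> send_rows(rows=[{"x": 0, "y": 0, "z": 0.003, "ax": 0, "ay": 0, "az": 0, "jaw": 0}, {"x": 0, "y": 0, "z": 0.006, "ax": 0, "ay": 0, "az": 0, "jaw": 0}, {"x": 0, "y": 0, "z": 0.007, "ax": 0, "ay": 0, "az": 0, "jaw": 0}, {"x": 0, "y": 0, "z": 0.007, "ax": 0, "ay": 0, "az": 0, "jaw": 0.4}, {"x": 0, "y": 0, "z": 0.007, "ax": 0, "ay": 0, "az": 0, "jaw": 0.7}, {"x": 0, "y": 0, "z": 0.007, "ax": 0, "ay": 0, "az": 0, "jaw": 0.8}, {"x": 0, "y": 0, "z": 0.007, "ax": 0, "ay": 0, "az": 0, "jaw": 0.8}, {"x": 0, "y": 0, "z": -0.05, "ax": 0, "ay": 0, "az": 0, "jaw": 0.8}, {"x": 0, "y": 0, "z": -0.2, "ax": 0, "ay": 0, "az": 0, "jaw": 0.8}, {"x": 0, "y": 0, "z": -0.4, "ax": 0, "ay": 0, "az": 0, "jaw": 1}])

```text
time: 40.9
tool_pos: [514.7, 399.6, 153.1]
tcp_rot: [-3.14, 0.0, 1.78]
contact_force: [0.6, 0.0, 0.2]
grip_width: 88.2
finger_force: 0.0
```

>>> send_rows(rows=[{"x": -0.04, "y": 0, "z": -0.05, "ax": 0, "ay": 0, "az": 0.02, "jaw": 1}, {"x": -0.12, "y": 0.01, "z": -0.07, "ax": 0, "ay": 0, "az": 0.04, "jaw": 1}, {"x": -0.22, "y": 0.02, "z": -0.07, "ax": 0, "ay": 0, "az": 0.06, "jaw": 1}, {"x": -0.33, "y": 0.03, "z": -0.07, "ax": 0, "ay": 0, "az": 0.08, "jaw": 1}, {"x": -0.44, "y": 0.04, "z": -0.07, "ax": 0, "ay": 0, "az": 0.1, "jaw": 1}, {"x": -0.55, "y": 0.05, "z": -0.07, "ax": 0, "ay": 0, "az": 0.12, "jaw": 1}, {"x": -0.66, "y": 0.06, "z": -0.07, "ax": 0, "ay": 0, "az": 0.14, "jaw": 1}, {"x": -0.77, "y": 0.08, "z": -0.07, "ax": 0, "ay": 0, "az": 0.16, "jaw": 1}, {"x": -0.88, "y": 0.1, "z": -0.07, "ax": 0, "ay": 0, "az": 0.18, "jaw": 1}, {"x": -0.98, "y": 0.12, "z": -0.07, "ax": 0, "ay": 0, "az": 0.2, "jaw": 1}])

```text
time: 42.15
tool_pos: [579.8, 211.7, 166.4]
tcp_rot: [3.141, -0.0, 1.569]
contact_force: [0.9, 0.5, -1.0]
grip_width: 91.9
finger_force: 0.0
```

```bash
python3 - <<'E'
from h import *
bot.capture("side");o=bot.get_obs();p,d=bot.capture("wrist")
P=cloud(cam("wrist",o),d);s,ds=bot.capture("scene");S=cloud(cam("scene"),ds);s2,d2=bot.capture("side");S2=cloud(cam("side"),d2)
def rep(P,n,z0,z1,ctr,r):
    Q=P.reshape(-1,3); Q=Q[(Q[:,2]>z0)&(Q[:,2]<z1)]; Q=Q[np.hypot(Q[:,0]-ctr[0],Q[:,1]-ctr[1])<r]
    if len(Q)>5: print(n,len(Q),cv2.minAreaRect(Q[:,:2].astype(np.float32)),Q.mean(0))
rep(S,"block",97,103,(515,398),75);rep(S2,"block",97,103,(515,398),75);rep(S,"pan",48,53,(534,-388),80);rep(P,"jar",80,90,(598,154),45)
print(o["tool_pos"],o["tcp_rot"])
E
```

```text
block 534 ((517.2576904296875, 395.8959655761719), (61.53810501098633, 96.88705444335938), 10.940871238708496) [522.13572682 395.62557308 100.17124887]
block 878 ((514.5355224609375, 399.40625), (60.11875915527344, 99.55880737304688), 11.604571342468262) [514.32283432 408.09689707 100.36471952]
pan 1017 ((532.8634033203125, -388.6890869140625), (109.57976531982422, 110.71006774902344), 86.65616607666016) [ 533.95865456 -388.16433438   50.27273381]
jar 3273 ((597.6974487304688, 159.31837463378906), (58.707881927490234, 49.678558349609375), 0.7818397879600525) [597.42129114 158.82997945  84.74448428]
[580.85518369 209.46927412 166.29828277] [3.14078194e+00 1.16721024e-03 1.56643513e+00]
```

>>> send_rows(rows=[{"x": -0.08, "y": 0.02, "z": 0, "ax": 0, "ay": 0, "az": 0, "jaw": 1}, {"x": -0.18, "y": 0.05, "z": 0, "ax": 0, "ay": 0, "az": 0, "jaw": 1}, {"x": -0.25, "y": 0.08, "z": 0, "ax": 0, "ay": 0, "az": 0, "jaw": 1}, {"x": -0.275, "y": 0.085, "z": 0.03, "ax": 0, "ay": 0, "az": 0, "jaw": 1}, {"x": -0.275, "y": 0.085, "z": 0.12, "ax": 0, "ay": 0, "az": 0, "jaw": 1}, {"x": -0.275, "y": 0.085, "z": 0.22, "ax": 0, "ay": 0, "az": 0, "jaw": 1}, {"x": -0.275, "y": 0.085, "z": 0.33, "ax": 0, "ay": 0, "az": 0, "jaw": 1}, {"x": -0.275, "y": 0.085, "z": 0.44, "ax": 0, "ay": 0, "az": 0, "jaw": 1}, {"x": -0.275, "y": 0.085, "z": 0.52, "ax": 0, "ay": 0, "az": 0, "jaw": 1}, {"x": -0.275, "y": 0.085, "z": 0.55, "ax": 0, "ay": 0, "az": 0, "jaw": 1}])

```text
time: 43.6
tool_pos: [595.6, 158.0, 55.2]
tcp_rot: [-3.14, 0.0, 1.57]
contact_force: [0.6, 0.3, 0.6]
grip_width: 91.8
finger_force: 0.0
```

>>> send_rows(rows=[{"x": 0, "y": 0, "z": 0, "ax": 0, "ay": 0, "az": 0, "jaw": 0.5}, {"x": 0, "y": 0, "z": 0, "ax": 0, "ay": 0, "az": 0, "jaw": 0.2}, {"x": 0, "y": 0, "z": 0, "ax": 0, "ay": 0, "az": 0, "jaw": 0}, {"x": 0, "y": 0, "z": 0, "ax": 0, "ay": 0, "az": 0, "jaw": 0}, {"x": 0, "y": 0, "z": 0, "ax": 0, "ay": 0, "az": 0, "jaw": 0}, {"x": 0, "y": 0, "z": 0, "ax": 0, "ay": 0, "az": 0, "jaw": 0}, {"x": 0, "y": 0, "z": 0, "ax": 0, "ay": 0, "az": 0, "jaw": 0}, {"x": 0, "y": 0, "z": 0, "ax": 0, "ay": 0, "az": 0, "jaw": 0}, {"x": 0, "y": 0, "z": 0, "ax": 0, "ay": 0, "az": 0, "jaw": 0}, {"x": 0, "y": 0, "z": 0, "ax": 0, "ay": 0, "az": 0, "jaw": 0}])

```text
time: 44.85
tool_pos: [596.6, 158.1, 56.9]
tcp_rot: [3.14, -0.0, 1.57]
contact_force: [0.8, 0.2, 5.8]
grip_width: 59.3
finger_force: 30.0
```

>>> send_rows(rows=[{"x": 0, "y": 0, "z": -0.01, "ax": 0, "ay": 0, "az": 0, "jaw": 0}, {"x": 0, "y": 0, "z": -0.04, "ax": 0, "ay": 0, "az": 0, "jaw": 0}, {"x": 0, "y": 0, "z": -0.1, "ax": 0, "ay": 0, "az": 0, "jaw": 0}, {"x": -0.01, "y": -0.01, "z": -0.2, "ax": 0, "ay": 0, "az": 0, "jaw": 0}, {"x": -0.03, "y": -0.02, "z": -0.32, "ax": 0, "ay": 0, "az": 0, "jaw": 0}, {"x": -0.06, "y": -0.05, "z": -0.45, "ax": 0, "ay": 0, "az": 0, "jaw": 0}, {"x": -0.11, "y": -0.09, "z": -0.58, "ax": 0, "ay": 0, "az": 0, "jaw": 0}, {"x": -0.18, "y": -0.15, "z": -0.71, "ax": 0, "ay": 0, "az": 0, "jaw": 0}, {"x": -0.26, "y": -0.22, "z": -0.83, "ax": 0, "ay": 0, "az": 0, "jaw": 0}, {"x": -0.35, "y": -0.3, "z": -0.94, "ax": 0, "ay": 0, "az": 0, "jaw": 0}])

```text
time: 46.1
tool_pos: [535.6, 87.7, 246.0]
tcp_rot: [3.141, -0.0, 1.571]
contact_force: [-0.7, -0.2, -0.6]
grip_width: 59.2
finger_force: 30.0
```

>>> send_rows(rows=[{"x": -0.1, "y": -0.08, "z": -0.03, "ax": 0, "ay": 0, "az": 0, "jaw": 0}, {"x": -0.2, "y": -0.16, "z": -0.05, "ax": 0, "ay": 0, "az": 0, "jaw": 0}, {"x": -0.3, "y": -0.23, "z": -0.05, "ax": 0, "ay": 0, "az": 0, "jaw": 0}, {"x": -0.4, "y": -0.29, "z": -0.05, "ax": 0, "ay": 0, "az": 0, "jaw": 0}, {"x": -0.5, "y": -0.34, "z": -0.05, "ax": 0, "ay": 0, "az": 0, "jaw": 0}, {"x": -0.6, "y": -0.38, "z": -0.05, "ax": 0, "ay": 0, "az": 0, "jaw": 0}, {"x": -0.7, "y": -0.4, "z": -0.05, "ax": 0, "ay": 0, "az": 0, "jaw": 0}, {"x": -0.8, "y": -0.41, "z": -0.05, "ax": 0, "ay": 0, "az": 0, "jaw": 0}, {"x": -0.9, "y": -0.41, "z": -0.05, "ax": 0, "ay": 0, "az": 0, "jaw": 0}, {"x": -1.0, "y": -0.41, "z": -0.05, "ax": 0, "ay": 0, "az": 0, "jaw": 0}])

```text
time: 47.35
tool_pos: [453.9, -112.5, 255.1]
tcp_rot: [3.141, 0.0, 1.57]
contact_force: [0.8, 0.3, -1.4]
grip_width: 59.4
finger_force: 30.0
```

>>> send_rows(rows=[{"x": -0.1, "y": 0, "z": 0, "ax": 0, "ay": 0, "az": 0, "jaw": 0}, {"x": -0.2, "y": 0, "z": 0, "ax": 0, "ay": 0, "az": 0, "jaw": 0}, {"x": -0.3, "y": 0.01, "z": 0, "ax": 0, "ay": 0, "az": 0, "jaw": 0}, {"x": -0.4, "y": 0.03, "z": 0, "ax": 0, "ay": 0, "az": 0, "jaw": 0}, {"x": -0.5, "y": 0.06, "z": 0, "ax": 0, "ay": 0, "az": 0, "jaw": 0}, {"x": -0.6, "y": 0.1, "z": 0, "ax": 0, "ay": 0, "az": 0, "jaw": 0}, {"x": -0.7, "y": 0.15, "z": 0, "ax": 0, "ay": 0, "az": 0, "jaw": 0}, {"x": -0.8, "y": 0.2, "z": 0, "ax": 0, "ay": 0, "az": 0, "jaw": 0}, {"x": -0.9, "y": 0.25, "z": 0, "ax": 0, "ay": 0, "az": 0, "jaw": 0}, {"x": -1.0, "y": 0.29, "z": 0.02, "ax": 0, "ay": 0, "az": 0, "jaw": 0}])

```text
time: 48.6
tool_pos: [512.7, -313.3, 250.2]
tcp_rot: [3.141, 0.0, 1.57]
contact_force: [0.2, 0.0, -1.1]
grip_width: 59.4
finger_force: 30.0
```

>>> send_rows(rows=[{"x": -0.09, "y": 0.03, "z": 0.05, "ax": 0, "ay": 0, "az": 0, "jaw": 0}, {"x": -0.17, "y": 0.06, "z": 0.12, "ax": 0, "ay": 0, "az": 0, "jaw": 0}, {"x": -0.24, "y": 0.08, "z": 0.2, "ax": 0, "ay": 0, "az": 0, "jaw": 0}, {"x": -0.3, "y": 0.1, "z": 0.28, "ax": 0, "ay": 0, "az": 0, "jaw": 0}, {"x": -0.34, "y": 0.1, "z": 0.36, "ax": 0, "ay": 0, "az": 0, "jaw": 0}, {"x": -0.36, "y": 0.1, "z": 0.43, "ax": 0, "ay": 0, "az": 0, "jaw": 0}, {"x": -0.36, "y": 0.1, "z": 0.48, "ax": 0, "ay": 0, "az": 0, "jaw": 0}, {"x": -0.36, "y": 0.1, "z": 0.5, "ax": 0, "ay": 0, "az": 0, "jaw": 0}, {"x": -0.36, "y": 0.1, "z": 0.5, "ax": 0, "ay": 0, "az": 0, "jaw": 0}, {"x": -0.36, "y": 0.1, "z": 0.5, "ax": 0, "ay": 0, "az": 0, "jaw": 0}])

```text
time: 49.85
tool_pos: [532.2, -384.0, 151.1]
tcp_rot: [3.141, 0.001, 1.571]
contact_force: [0.3, -0.1, -0.4]
grip_width: 59.4
finger_force: 30.0
```

```bash
python3 - <<'E'
from h import *
o=bot.get_obs()
s,ds=bot.capture("scene");S=cloud(cam("scene"),ds);s2,d2=bot.capture("side");S2=cloud(cam("side"),d2)
b=o["tool_pos"];z=b[2]-54
for n,A in(("scene",S),("side",S2)):
    Q=A.reshape(-1,3);Q=Q[(Q[:,2]>z+5)&(Q[:,2]<z+40)&(np.hypot(Q[:,0]-b[0],Q[:,1]-b[1])<45)]
    A2=np.c_[2*Q[:,:2],np.ones(len(Q))];c=np.linalg.lstsq(A2,(Q[:,:2]**2).sum(1),rcond=None)[0];print(n,len(Q),c[:2],np.sqrt(c[2]+c[0]**2+c[1]**2))
print(b,o["tcp_rot"],o["contact_force"])
E
```

```text
scene 196 [ 533.55043187 -388.85633066] 27.867113116934302
side 186 [ 531.05508074 -384.1670678 ] 26.413415006490403
[ 532.24176529 -383.95396502  151.05632711] [3.14054505e+00 7.70457457e-04 1.57055771e+00] [ 0.33096844 -0.05226532 -0.4136354 ]
```

>>> send_rows(rows=[{"x": 0, "y": 0, "z": 0.04, "ax": 0, "ay": 0, "az": 0, "jaw": 0}, {"x": 0, "y": 0, "z": 0.09, "ax": 0, "ay": 0, "az": 0, "jaw": 0}, {"x": 0, "y": 0, "z": 0.14, "ax": 0, "ay": 0, "az": 0, "jaw": 0}, {"x": 0, "y": 0, "z": 0.18, "ax": 0, "ay": 0, "az": 0, "jaw": 0}, {"x": 0, "y": 0, "z": 0.205, "ax": 0, "ay": 0, "az": 0, "jaw": 0}, {"x": 0, "y": 0, "z": 0.22, "ax": 0, "ay": 0, "az": 0, "jaw": 0}, {"x": 0, "y": 0, "z": 0.227, "ax": 0, "ay": 0, "az": 0, "jaw": 0}, {"x": 0, "y": 0, "z": 0.232, "ax": 0, "ay": 0, "az": 0, "jaw": 0}, {"x": 0, "y": 0, "z": 0.235, "ax": 0, "ay": 0, "az": 0, "jaw": 0}, {"x": 0, "y": 0, "z": 0.235, "ax": 0, "ay": 0, "az": 0, "jaw": 0}])

```text
time: 51.2
tool_pos: [532.1, -384.1, 103.9]
tcp_rot: [3.141, 0.001, 1.57]
contact_force: [-1.2, 1.2, 3.3]
grip_width: 59.4
finger_force: 30.0
```

>>> send_rows(rows=[{"x": 0, "y": 0, "z": 0, "ax": 0, "ay": 0, "az": 0, "jaw": 0}, {"x": 0, "y": 0, "z": 0.002, "ax": 0, "ay": 0, "az": 0, "jaw": 0}, {"x": 0, "y": 0, "z": 0.002, "ax": 0, "ay": 0, "az": 0, "jaw": 0.4}, {"x": 0, "y": 0, "z": 0.002, "ax": 0, "ay": 0, "az": 0, "jaw": 0.8}, {"x": 0, "y": 0, "z": 0.002, "ax": 0, "ay": 0, "az": 0, "jaw": 1}, {"x": 0, "y": 0, "z": 0.002, "ax": 0, "ay": 0, "az": 0, "jaw": 1}, {"x": 0, "y": 0, "z": 0.002, "ax": 0, "ay": 0, "az": 0, "jaw": 1}, {"x": 0, "y": 0, "z": -0.08, "ax": 0, "ay": 0, "az": 0, "jaw": 1}, {"x": 0, "y": 0, "z": -0.25, "ax": 0, "ay": 0, "az": 0, "jaw": 1}, {"x": 0, "y": 0, "z": -0.45, "ax": 0, "ay": 0, "az": 0, "jaw": 1}])

```text
time: 52.45
tool_pos: [531.8, -383.8, 195.0]
tcp_rot: [-3.141, -0.0, 1.57]
contact_force: [-0.4, 0.0, -0.3]
grip_width: 91.8
finger_force: 0.0
```

>>> send_rows(rows=[{"x": 0, "y": -0.05, "z": -0.15, "ax": 0, "ay": 0, "az": 0, "jaw": 1}, {"x": 0, "y": -0.15, "z": -0.25, "ax": 0, "ay": 0, "az": 0, "jaw": 1}, {"x": 0, "y": -0.28, "z": -0.3, "ax": 0, "ay": 0, "az": 0, "jaw": 1}, {"x": 0, "y": -0.4, "z": -0.3, "ax": 0, "ay": 0, "az": 0, "jaw": 1}, {"x": 0, "y": -0.5, "z": -0.3, "ax": 0, "ay": 0, "az": 0, "jaw": 1}, {"x": 0, "y": -0.6, "z": -0.3, "ax": 0, "ay": 0, "az": 0, "jaw": 1}, {"x": 0, "y": -0.68, "z": -0.3, "ax": 0, "ay": 0, "az": 0, "jaw": 1}, {"x": 0, "y": -0.7, "z": -0.3, "ax": 0, "ay": 0, "az": 0, "jaw": 1}, {"x": 0, "y": -0.7, "z": -0.3, "ax": 0, "ay": 0, "az": 0, "jaw": 1}, {"x": 0, "y": -0.7, "z": -0.3, "ax": 0, "ay": 0, "az": 0, "jaw": 1}])

```text
time: 53.7
tool_pos: [392.4, -383.8, 253.2]
tcp_rot: [3.141, -0.0, 1.571]
contact_force: [-0.2, -0.1, -0.1]
grip_width: 92.3
finger_force: 0.0
```

```bash
python3 - <<'E'
from h import *
s,ds=bot.capture("scene");S=cloud(cam("scene"),ds);s2,d2=bot.capture("side");S2=cloud(cam("side"),d2)
cv2.imwrite("pics/end.png",cv2.cvtColor(s,cv2.COLOR_RGB2BGR))
def rep(n,z0,z1,ctr,r):
  for P in(S,S2):
    Q=P.reshape(-1,3); Q=Q[(Q[:,2]>z0)&(Q[:,2]<z1)]; Q=Q[np.hypot(Q[:,0]-ctr[0],Q[:,1]-ctr[1])<r]
    if len(Q)>5: print(n,len(Q),cv2.minAreaRect(Q[:,:2].astype(np.float32)),Q[:,2].mean())
rep("jar",127,137,(532,-387),45);rep("flask",183,190,(540,-144),30);rep("block",97,103,(515,398),75);rep("rim",54,59,(515,398),85)
rep("dish",10,25,(440,5),45);rep("vial",45,55,(605,-5),25)
print(bot.get_obs())
E
```

```text
jar 346 ((534.3538208007812, -388.9141845703125), (60.57316207885742, 57.99528884887695), 41.96669387817383) 131.8277466699652
jar 151 ((530.2843627929688, -385.42657470703125), (61.34589767456055, 57.758567810058594), 61.91935348510742) 131.34637307376317
flask 75 ((543.2896118164062, -143.28057861328125), (24.513538360595703, 21.819782257080078), 31.695383071899414) 186.6753524038264
flask 48 ((540.1859741210938, -139.1470489501953), (23.424579620361328, 26.158000946044922), 8.06783390045166) 186.61598928955172
block 544 ((517.0491943359375, 396.0884094238281), (61.53195571899414, 97.12875366210938), 11.940750122070312) 100.10076637498116
block 862 ((514.4097900390625, 399.89569091796875), (59.95296859741211, 98.89665222167969), 11.679113388061523) 100.36957462995777
rim 224 ((517.7122802734375, 397.2839050292969), (93.07209777832031, 128.4197235107422), 10.91391658782959) 56.25338230257075
rim 474 ((513.9448852539062, 400.6067199707031), (92.29084777832031, 128.8668975830078), 12.328340530395508) 56.34086656106484
dish 322 ((440.5340881347656, 4.980503082275391), (59.1963005065918
[... 456 characters left out ...]
 'joint_positions': array([-9.14050246e-01,  3.67446958e-01,  1.41203186e+00,  1.99262792e-04,
        1.36234492e+00, -9.14209996e-01]), 'dq': array([ 1.12225969e-03, -2.54826258e-05,  3.31274691e-03, -1.10762085e-03,
       -9.41350585e-04, -1.31423909e-03]), 'tau': array([-6.15388644e-02, -4.53734708e+01, -2.52905041e+01,  1.87083328e-02,
        9.06739966e-02,  2.08928956e-03]), 'tool_pos': array([ 392.38783051, -383.76084425,  253.09557352]), 'tcp_rot': array([ 3.14157930e+00, -3.02031536e-04,  1.57091482e+00]), 'contact_force': array([-0.2038602 ,  0.26572232, -0.07292729]), 'moment': array([-0.08719781,  0.02455622, -0.0543295 ]), 'finger_force': 0.0, 'grip_width': 91.92463549717472}
```

View pics/end.png

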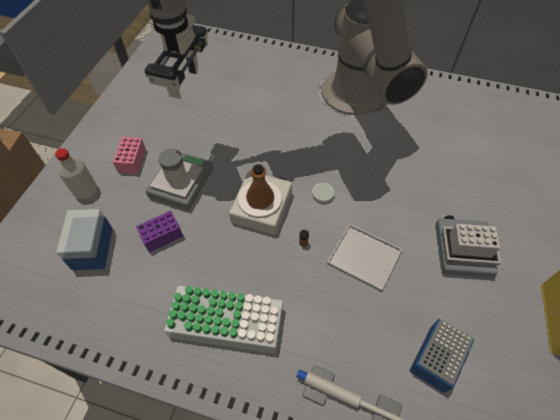

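The final picture shows the jar on the balance (172,170), the flask on the stirrer (260,190) and the block on the shaker (472,240). The dish and vial have not moved.

```bash
python3 -c "
from plant import bot
print(bot.close_job())"
```

```text
the job is handed in; nothing more can be done
None
```

The job is handed in at 53.8 s: flask on the stirrer, jar (via the tray) on the balance, block inside the shaker's rim, each measured within about 5 mm of the middle, with the vial and dish unmoved; the hand-in returned no verdict.

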